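Load a label roll and thread its spindle through the sloping holder

TASK

Load the label holder: lift the label roll over the front rail of the stock shelf and draw it out forward, seat it on the two bars between the cheeks of the sloping holder and let go of it there. Then take the orange-handled spindle from its rest and thread it from the raised end through the upper cheek, the roll's core and the lower cheek until the handle is fully home against the upper cheek, and let go. Leave the jar, tube rack, gel bottle and carton standing where they are.

Things in the scene. Friction and masses are not known exactly. Their poses are not given: they have to be found in the camera images.
- cradle: Fixed sloping cradle of the label holder. Origin: on the line of the two cheek holes, midway between the blue cheeks, 100 mm above the table. x runs along the hole line, climbing 0.5 rad from level to the raised end, which points roughly away from the robot; y is level, across; z is square to the slope, upward. Cheeks stand at x -33 to -25 mm and +25 to +33 mm. Open above and to both y sides.
- roll_seat (a point): Where the roll's centre belongs: the cradle's origin (same axes). Between the cheeks (50 mm clear) two steel bars of 10 mm diameter run along x at y = +-16 mm, z = -29 mm; the 56 mm roll rests on them with its core on the hole line. A floor plate lies at z = -45 to -39 mm.
- upper_hole (a point): Mouth of the upper cheek's hole, on its outer face, 33 mm up-slope of the cradle's origin (cradle axes). Through hole 16 mm in diameter, cheek 8 mm thick, 44 mm wide in y, from 45 mm below to 18 mm above the hole line in z.
- lower_hole (a point): Outer mouth of the like 16 mm hole in the lower cheek, 33 mm down-slope of the cradle's origin (cradle axes).
- holder: Fixed grey foot of the label holder, 135 x 90 mm, 12 mm high, with a column under the cradle. Origin on the table, straight below the cradle's origin; x as the cradle's but level.
- shelf: Fixed grey shelf, 120 mm deep (x), 240 wide (y), board top 50 mm above the table. Origin on the table under its middle; front (-x) faces the robot. Steel rail, 8 mm diameter, along the front at x = -54 mm, top 26 mm above the board; back panel at x = 52 to 60 mm, 50 mm above the board; open above. Two places at y = +-50 mm, each with two strips 6 mm high: the roll in one, the jar in the other.
- roll_center (a point): Centre of the label roll: white ring with green core, outside diameter 56 mm, width 42 mm, core hole 25 mm, about 0.12 kg. x is the roll's axis. At the start it stands on its rim on the shelf, axis along the shelf's x (flat face to the rail), centre 81 mm above the table.
- roll: The label roll; origin and axes as point roll_center.
- spindle_grip (a point): Middle of the spindle's orange handle (diameter 20 mm, 50 mm long, two black bands). x runs along the spindle from tip to handle. A steel shaft of 12 mm diameter sticks out 110 mm from the handle's inner face, its last 12 mm tapered to 5 mm. About 0.1 kg, centre of mass on the shaft about 55 mm from here. It starts level, 50 mm above the table, handle clear of the rest.
- spindle_tip (a point): Tapered end of the spindle's shaft, 135 mm from the middle of the handle along the spindle's -x.
- spindle_shoulder (a point): Centre of the handle's inner face, where the shaft begins, 25 mm from the middle of the handle; home when it meets the outer face of the upper cheek.
- spindle: The spindle; origin and axes as point spindle_shoulder.
- rest: Fixed white rest: base 100 x 50 x 10 mm and two blocks 12 mm thick, 34 mm wide, 58 mm high, with upright notches 14 mm wide and deep, open at the top (the spindle lifts straight up). Blocks at x = +5 and -60 mm from the origin, which lies on the table; x points towards the handle, whose middle is at x = +55 mm.
- jar: Bystander: amber jar with red cap, diameter 48 mm, 60 mm high, on the shelf's other place. Origin at its underside.
- tube_rack: Bystander: red rack with capped sample tubes, 100 x 50 mm, 111 mm high. Origin under its middle.
- gel: Bystander: white gel bottle with blue cap, diameter 58 mm, 140 mm high. Origin under its middle.
- carton: Bystander: green carton 110 x 70 x 60 mm (x, y, z). Origin under its middle.

How it is judged:
By the outcome, as a careful person would: the job done as asked, in the order asked, and still so for the second after the job is handed in, with the robot touching nothing.
It also fails if it takes over 67 s, if anything falls off the work surface, if the arm or the gripper's body presses on something with over 40 N, if the wrist force passes 120 N, or if a joint passes its speed limit or range.

ROBOT

A 6-joint arm with a two-finger parallel gripper is mounted at the origin on the work surface. World frame = base frame: x ahead of the robot, y to its left, z up, the work surface at z = 0. Lengths are in m, angles in rad, forces in N, time in s.
With the tool pointing down it reaches from about 0.35 to 0.85 m from the base axis. Payload 8.1 kg.
Tool frame: the origin (TCP) lies at the very end of the fingers, on their centre line; the grasp point (between the pads) lies 19 mm behind it; z points along the fingers, y is the direction in which the jaws open and shut (so a half turn about z gives the same grasp; the last joint's range is limited). The gripper opens to 85 mm and grips with 20 to 120 N. Pads are 22 mm wide; open, the fingers measure 114 mm over their backs; the gripper's body (76 mm by 85 mm) begins 54 mm behind the grasp point. The pads swing forward as they close: fully open they stand 13 mm farther back than shut.
Start: joints at [-1.284, 0.13, 1.488, -0, 1.523, -0.085], TCP at [0.218, -0.559, 0.231] pointing down, gripper open.
Joint ranges: [-2.96, 2.96], [-0.89, 2.26], [0.02, 2.5], [-1.34, 4.48], [0, 2.73], [-2.66, 2.66]. Speed limits (rad/s): [2.39, 2.39, 2.79, 3.14, 3.14, 3.14].

INTERFACE

Orientations are given as a 3x3 rotation matrix whose columns are the frame's x, y, z axes.
In Python, from bench import read_state, get_image, camera_model, finish_job gives the robot as it stands. The module is installed in compiled form; this text tells all that it offers.
- The arm moves only by the shell command python3 -m handwheel 'ROWS' [FORCE]. ROWS is JSON, one flat list of numbers, 7 for each row, row after row: the turn, a rotation vector about the tool's x, y, z in rad, then the shift along the tool's x, y, z in cm, then the opening, from 0 (shut) to 1 (fully open). In form: [rx, ry, rz, tx, ty, tz, jaw, rx, ry, rz, tx, ty, tz, jaw, ...]. A call has 1 to 5 rows; each row is the pose to reach, as a shift and turn from the pose commanded when the call began, along the tool's axes at that moment; what a row does not reach only later rows make up. A row lasts 1/12 s, in which the tool goes at most 41.7 mm and 7.16 degrees, less where a joint would pass 70% of its speed; a pose out of reach is approached as far as the arm can. A call with a gripper value outside its range is refused whole. The fingers move at their own pace and stop on an object; FORCE is the grip in N (left out, the last holds). Time passes only in rows, so rows that repeat a pose let the fingers close. It gives the time, the measured TCP pose, the force and the opening at its end, in the units of the state.
- read_state(): the state, without advancing time (a new reading comes with each control period).
- get_image(name): name is "scene" or "top" or "wrist"; returns (picture, depth): 384x512x3 uint8, blue, green, red; 384x512 float32, m along the optical axis (not along the pixel's ray), 0 where there is no reading.
- camera_model(name): a dict with "camera_matrix" (3x3 intrinsics, pixels), "dist_coeffs" ([k1, k2, p1, p2, k3] as OpenCV has them; the pictures are not rectified), "rvec" (rotation vector, rad) and "tvec" (3), from world to camera coordinates, as OpenCV has them; the wrist camera has in their place "tool_from_camera" (4x4, takes a point from camera to tool coordinates, whose origin is the TCP and whose axes are the flange's). Camera axes: x right, y down, z forward; pixel columns grow to the right and rows downward; lengths in m; the calibration is good to about 2 mm. A picture is of the moment at which its call begins: read the wrist's pose just before it. camera_model takes no time and is no camera call.
- finish_job(): hands the job in, once; it reports no verdict.
The state is a dict: "time_s": time; "joint_pos": joint angles; "joint_velocities": joint speeds; "joint_torque": joint torques, N m; "tcp_pos": TCP position; "orientation": TCP orientation; "contact_force": force on the tool from outside, world axes, zero at the start; "moment": the same for the moment, N m; "width": opening from 0.0 (shut) to 1.0 (fully open).
Only numpy, scipy, OpenCV 4.12 (cv2) and the standard library are available. Lean on these libraries where they do the work, as an engineer would, in place of code of your own. Each camera call takes 0.05 s, during which the arm holds its last target.

## Working session

There is one attempt and no reset: what is moved stays moved. The work goes in short steps, Python scripts to look and compute and a shell command to move; the robot and the scene stay as the last step left them, time stands still between calls to the robot, and variables do not carry over. Pictures are saved under pics/ and viewed, and the job is handed in when it is done.

```bash
ls; mkdir -p pics; python3 - <<'E'
from bench import *
import cv2,numpy as np
s=read_state();print(s)
for n in ["scene","top","wrist"]:
    im,d=get_image(n);cv2.imwrite(f"pics/{n}0.png",im);np.save(f"pics/{n}0.npy",d)
    m=camera_model(n);print(n,m)
E
```

```text
pics
{'time_s': 0.0, 'joint_pos': array([-1.28436935e+00,  1.31144028e-01,  1.48924603e+00,  2.47206458e-05,
        1.52300235e+00, -8.53965393e-02]), 'joint_velocities': array([-0.00038604,  0.00026067, -0.00088318,  0.00133635, -0.00027786,
       -0.00123825]), 'joint_torque': array([ 4.26725283e-04, -5.69397962e+01, -5.00545621e+01, -3.18112461e-04,
        1.48396392e-02, -4.30371540e-05]), 'tcp_pos': array([ 0.21786905, -0.5584747 ,  0.23027292]), 'orientation': array([[ 9.31666865e-01,  3.63313388e-01, -4.84792065e-04],
       [ 3.63313668e-01, -9.31665269e-01,  1.73340787e-03],
       [ 1.78106358e-04, -1.79109026e-03, -9.99998380e-01]]), 'contact_force': array([-0.19485701,  0.71288265, -0.00126253]), 'moment': array([-0.00244064, -0.03190499,  0.00021502]), 'width': 0.9981361461571441}
scene {'camera_matrix': array([[483.10095853,   0.        , 263.53522645],
       [  0.        , 483.10095853, 190.76225601],
       [  0.        ,   0.        ,   1.        ]]), 'dist_coeffs': array([0.03261006, 0.        , 0.        , 0.        , 0.        ]), 'rvec': array([ 1.84376916,  
[... 382 characters left out ...]
6,  0.14934646]), 'tvec': array([0.00285109, 0.55456795, 0.94744194])}
wrist {'camera_matrix': array([[293.72638464,   0.        , 255.97632196],
       [  0.        , 293.72638464, 189.33232923],
       [  0.        ,   0.        ,   1.        ]]), 'dist_coeffs': array([-0.06015965,  0.        ,  0.        ,  0.        ,  0.        ]), 'tool_from_camera': array([[ 1.63160700e-04, -9.52956776e-01, -3.03106180e-01,
         7.80385725e-02],
       [ 9.99999704e-01, -7.23598870e-05,  7.65792687e-04,
        -7.66537245e-04],
       [-7.51700059e-04, -3.03106216e-01,  9.52956482e-01,
        -1.42354581e-01],
       [ 0.00000000e+00,  0.00000000e+00,  0.00000000e+00,
         1.00000000e+00]])}
```

View pics/scene0.png

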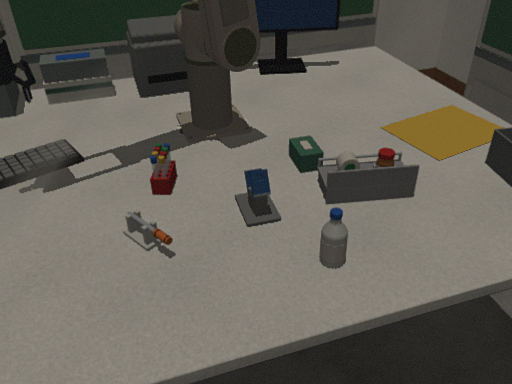

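View pics/top0.png

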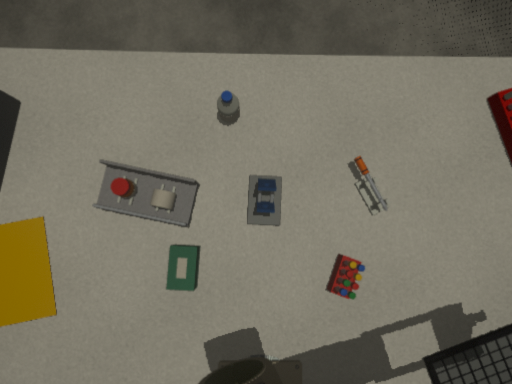

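View pics/wrist0.png

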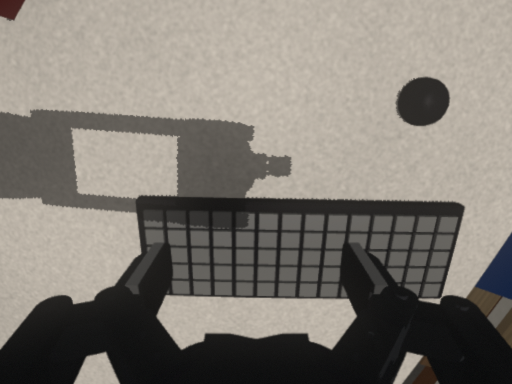

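The scene view shows the shelf with roll (348,162) and jar (386,160), cradle (258,195), spindle on its rest (150,230). In the top view, roll is at (164,198), cradle at (265,197), spindle handle at (361,164) with its tip near (383,208), rack (347,277), carton (183,267) and gel bottle (228,105).

```bash
cat > h.py <<'E'
from bench import *
import cv2,numpy as np
def pose(name):
    m=camera_model(name)
    if name=="wrist":
        s=read_state();T=np.eye(4);T[:3,:3]=s["orientation"];T[:3,3]=s["tcp_pos"]
        T=T@m["tool_from_camera"]
        return m,T[:3,:3],T[:3,3]
    R=cv2.Rodrigues(m["rvec"])[0]
    return m,R.T,-R.T@m["tvec"]
def rays(name,uv,mp=None):
    m,R,t=mp or pose(name)
    p=cv2.undistortPoints(np.asarray(uv,float).reshape(-1,1,2),m["camera_matrix"],m["dist_coeffs"])[:,0]
    d=np.c_[p,np.ones(len(p))]
    return t,d@R.T
def onplane(name,uv,z,mp=None):
    t,d=rays(name,uv,mp);k=(z-t[2])/d[:,2];return t+d*k[:,None]
def cloud(name,d,mp=None):
    v,u=np.mgrid[0:384,0:512]
    t,r=rays(name,np.c_[u.ravel(),v.ravel()],mp)
    P=t+r*d.reshape(-1,1);P[d.ravel()==0]=np.nan
    return P.reshape(384,512,3)
def proj(name,P,mp=None):
    m,R,t=mp or pose(name)
    return cv2.projectPoints(np.asarray(P,float).reshape(-1,3),cv2.Rodrigues(R.T)[0],-R.T@t,m["camera_matrix"],m["dist_coeffs"])[0][:,0]
def tri(n1,uv1,n2,uv2):
    t1,d1=rays(n1,uv1);t2,d2=rays(n2,uv2);out=[]
    for a,b in zip(d1,d2):
        k=np.linalg.lstsq(np.c_[a,-b],t2-t1,rcond=None)[0]
        p,q=t1+a*k[0],t2+b*k[1];out.append(np.r_[(p+q)/2,np.linalg.norm(p-q)])
    return np.array(out)
E
python3 - <<'E'
from h import *
im=cv2.imread("pics/top0.png");d=np.load("pics/top0.npy")
P=cloud("top",d)
print("table z",[np.round(P[v,u],4) for u,v in((300,100),(300,280),(120,270),(420,200))])
def crop(u0,v0,u1,v1,s,n):
    c=cv2.convertScaleAbs(im[v0:v1,u0:u1],alpha=1.8);cv2.imwrite(n,cv2.resize(c,None,fx=s,fy=s,interpolation=cv2.INTER_CUBIC))
crop(85,150,215,240,6,"pics/t_shelf.png");crop(230,160,400,230,4.5,"pics/t_mid.png")
s=cv2.imread("pics/scene0.png")
c=cv2.convertScaleAbs(s[130:280,110:430],alpha=1.8);cv2.imwrite("pics/s_mid.png",cv2.resize(c,None,fx=2.5,fy=2.5,interpolation=cv2.INTER_CUBIC))
H=P[...,2]
for n,(u,v) in dict(roll=(164,198),jar=(121,186),hand=(361,164),cr1=(265,185),cr2=(263,210),gel=(227,97),board=(140,195),rail=(146,221),carton=(183,268)).items(): print(n,np.round(P[v,u],4))
E
```

```text
table z [array([ 8.123e-01, -1.107e-01,  6.000e-04]), array([ 0.3123, -0.1072,  0.0006]), array([0.3384, 0.3719, 0.0006]), array([ 0.5308, -0.4436, -0.0023])]
roll [0.5218 0.2384 0.109 ]
jar [0.5493 0.3397 0.117 ]
hand [ 0.6196 -0.2623  0.0586]
cr1 [ 0.5561 -0.0073  0.1062]
cr2 [ 0.4945 -0.0027  0.1033]
gel [0.7662 0.0874 0.1407]
board [0.5337 0.3128 0.0524]
rail [0.468  0.309  0.0011]
carton [0.3499 0.1959 0.062 ]
```

View pics/t_shelf.png

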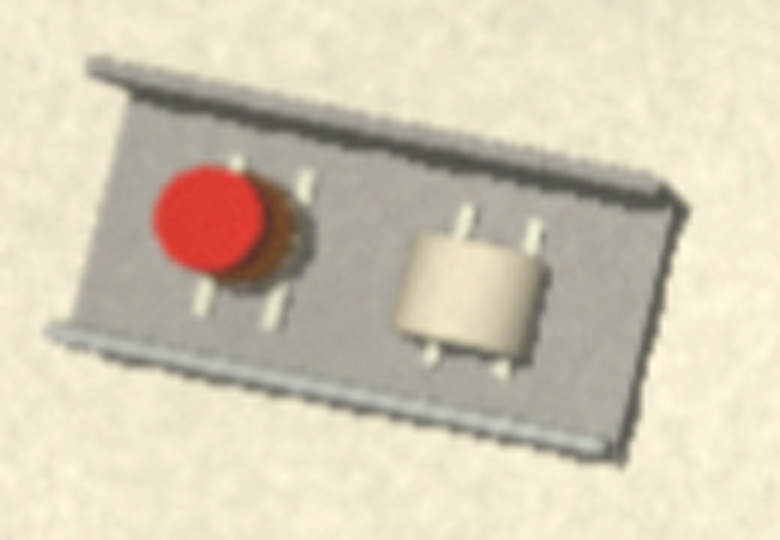

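View pics/t_mid.png

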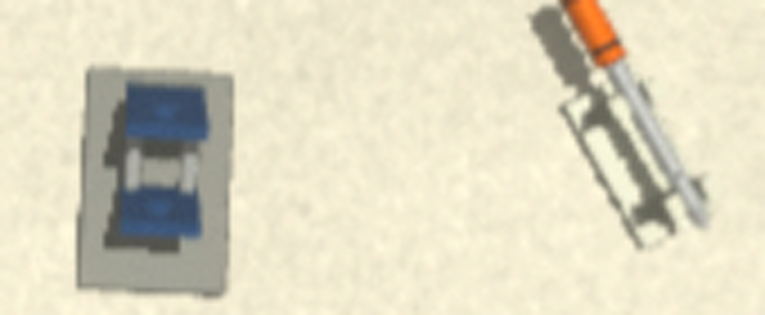

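View pics/s_mid.png

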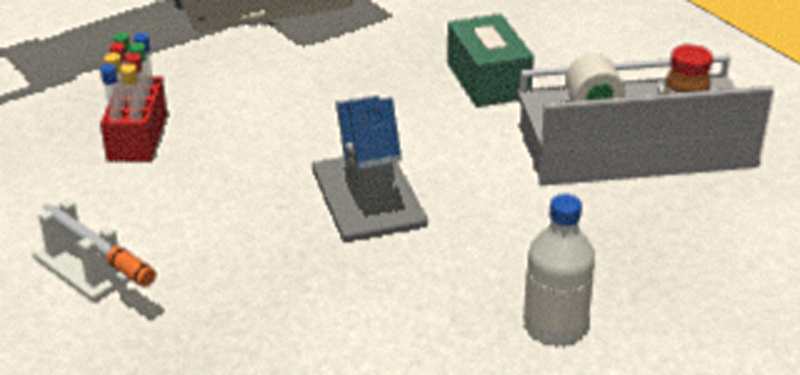

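```bash
python3 - <<'E'
from h import *
im=cv2.imread("pics/top0.png");d=np.load("pics/top0.npy");P=cloud("top",d)
hsv=cv2.cvtColor(im,cv2.COLOR_BGR2HSV)
u=np.arange(512)[None,:]+0*np.arange(384)[:,None];v=np.arange(384)[:,None]+0*u
def box(a,b,c,e): return (u>=a)&(u<=c)&(v>=b)&(v<=e)
Z=P[...,2]
# roll by height
m=box(140,180,190,220)&(Z>0.075)&(Z<0.125)
c,s,a=cv2.minAreaRect(np.float32(P[m][:,:2]));print("roll",m.sum(),c,s,a,P[m][:,2].max(), P[m].mean(0))
Q=P[box(140,180,190,220)&(Z>0.104)][:,:2];print(" crest mean",Q.mean(0)); 
# board outline
m=box(90,150,205,235)&(Z>0.043)
c,s,a=cv2.minAreaRect(np.float32(P[m][:,:2]));print("shelf",m.sum(),c,s,a)
m=box(90,150,205,235)&(Z>0.090)&(v<190)
m&=~box(100,172,140,205)
vx,vy,x0,y0=cv2.fitLine(np.float32(P[m][:,:2]),cv2.DIST_HUBER,0,.01,.01).ravel();print("panel yaw",np.degrees(np.arctan2(vy,vx)),P[m].mean(0),m.sum())
# blue cheeks
b=(hsv[...,0]>100)&(hsv[...,0]<125)&(hsv[...,1]>110)&box(245,165,290,230)
n,l,st,ce=cv2.connectedComponentsWithStats(b.astype(np.uint8))
for i in range(1,n):
    if st[i,4]>30:
        q=P[l==i];print("cheek",st[i],ce[i],q.mean(0),q.min(0),q.max(0),cv2.minAreaRect(np.float32(q[:,:2])))
# foot
m=box(240,165,290,235)&(Z>0.006)&(Z<.018)
m2=box(240,165,290,235)&(Z>0.006)
pts=np.argwhere(m2)[:,::-1]
pp=onplane("top",pts.astype(float),0.012)
print("foot",cv2.minAreaRect(np.float32(P[m][:,:2])),m.sum())
# spindle orange
o=(hsv[...,0]>3)&(hsv[...,0]<18)&(hsv[...,1]>150)&box(345,145,380,190)
pts=np.argwhere(o)[:,::-1].astype(float);print("orange",o.sum(),cv2.minAreaRect(np.float32(pts)))
w=onplane("top",pts,0.055);print(w.mean(0),cv2.minAreaRect(np.float32(w[:,:2])))
m=box(345,145,392,220)&(Z>0.042)&(Z<.066)
vx,vy,x0,y0=cv2.fitLine(np.float32(P[m][:,:2]),cv2.DIST_HUBER,0,.01,.01).ravel();print("spindle line",np.degrees(np.arctan2(vy,vx)),x0,y0,m.sum(),P[m].min(0),P[m].max(0))
for n_,bx in dict(gel=(210,85,245,130),carton=(160,240,205,295),rack=(320,250,370,305),jar=(108,170,140,205)).items():
    m=box(*bx)&(Z>0.03)
    print(n_,cv2.minAreaRect(np.float32(P[m][:,:2])),P[m][:,2].max())
E
```

```text
roll 447 (0.5253503322601318, 0.24172961711883545) (0.08237174898386002, 0.12929832935333252) 65.85657501220703 0.11316132357871544 [0.51902924 0.24369994 0.09964365]
 crest mean [0.52320287 0.24696972]
shelf 4534 (0.5372345447540283, 0.2964738607406616) (0.24196743965148926, 0.11987126618623734) 78.43921661376953
panel yaw 78.60081 [0.58954559 0.28420102 0.09933574] 354
cheek [259 183  16   7  64] [266.046875 186.9375  ] [nan nan nan] [nan nan nan] [nan nan nan] ((0.5522332787513733, -0.009804580360651016), (0.017412811517715454, 0.03623790293931961), 0.047408126294612885)
cheek [257 203  17   9  73] [264.69863014 208.43835616] [nan nan nan] [nan nan nan] [nan nan nan] ((0.49499353766441345, -0.006909579038619995), (0.03051249124109745, 0.026849977672100067), 47.574947357177734)
foot ((0.5351154208183289, -0.010893736034631729), (0.09435653686523438, 0.1488836705684662), 85.98147583007812) 1024
orange 108 ((361.3385009765625, 165.09230041503906), (18.35713768005371, 6.2017364501953125), 60.2551155090332)
[ 0.61763899 -0.26397908  0.055     ] ((0.6174421310424805, -0.2642197012901306), (0.04834612086415291, 0.016754575073719025), 28.654386520385742)
spindle line 28.478148 0.5717141 -0.28766447 427 [ 0.5019893  -0.33413373  0.04397011] [ 0.64126699 -0.24539822  0.06421441]
gel ((0.7676645517349243, 0.08877767622470856), (0.05075934901833534, 0.05756423994898796), 11.409998893737793) 0.14357811557856615
carton ((0.35098403692245483, 0.19984382390975952), (0.07036546617746353, 0.112249955534935), 86.99288177490234) 0.06551206411734178
rack ((0.3274010121822357, -0.21727240085601807), (0.050933849066495895, 0.09938845038414001), 69.94707489013672) 0.1142344333101154
jar ((0.553191065788269, 0.3503469228744507), (0.0966242179274559, 0.09188549965620041), 89.6224365234375) 0.12190871745828691
```

```bash
cat >> h.py <<'E'
from scipy.spatial.transform import Rotation as Rn
def down(yaw): # tool z down, tool x at yaw
    c,s=np.cos(yaw),np.sin(yaw);return np.array([[c,s,0],[s,-c,0],[0,0,-1.]])
def crR(yaw,a=0.5):
    c,s=np.cos(yaw),np.sin(yaw)
    x=np.array([c*np.cos(a),s*np.cos(a),np.sin(a)]);y=np.array([-s,c,0]);return np.c_[x,y,np.cross(x,y)]
def tilt(yaw,a=0.5): # tool x=cradle x, tool z=-cradle z
    R=crR(yaw,a);return np.c_[R[:,0],-R[:,1],-R[:,2]]
def delta(p,R):
    s=read_state();R0=s["orientation"]
    r=Rn.from_matrix(R0.T@R).as_rotvec();t=R0.T@(np.asarray(p)-s["tcp_pos"])*100
    print("turn",np.round(r,3),"shift cm",np.round(t,2),"| deg",round(np.degrees(np.linalg.norm(r)),1),"t",s["time_s"])
E
python3 -c "
from h import *
delta([.515,-.01,.22],down(-.07))"
```

```text
turn [-0.001  0.     0.442] shift cm [ 47.61 -40.31   1.11] | deg 25.3 t 0.15
```

```bash
R='0,0,0.442,47.6,-40.3,1.1,1'; python3 -m handwheel '[0,0,0.442,47.6,-40.3,1.1,1,0,0,0.442,47.6,-40.3,1.1,1,0,0,0.442,47.6,-40.3,1.1,1,0,0,0.442,47.6,-40.3,1.1,1,0,0,0.442,47.6,-40.3,1.1,1]'
python3 -c "
from h import *
delta([.515,-.01,.22],down(-.07))"
```

```text
time_s: 0.57
tcp_pos: [0.3171, -0.3747, 0.2272]
orientation: [[0.997, -0.076, -0.0], [-0.076, -0.997, 0.001], [-0.0, -0.001, -1.0]]
contact_force: [1.2, -0.6, 0.8]
width: 0.998
turn [-0.001  0.    -0.006] shift cm [ 16.97 -37.87   0.73] | deg 0.3 t 0.5667
```

```bash
python3 -m handwheel '[0,0,0,17,-37.9,0.7,1,0,0,0,17,-37.9,0.7,1,0,0,0,17,-37.9,0.7,1,0,0,0,17,-37.9,0.7,1,0,0,0,17,-37.9,0.7,1]'; python3 -c "
from h import *
delta([.515,-.01,.22],down(-.07))"
```

```text
time_s: 0.98
tcp_pos: [0.4156, -0.191, 0.2241]
orientation: [[0.998, -0.07, 0.0], [-0.07, -0.998, -0.0], [0.0, 0.0, -1.0]]
contact_force: [0.6, -0.2, -0.4]
width: 0.997
turn [ 0. -0. -0.] shift cm [  8.64 -18.75   0.41] | deg 0.0 t 0.9833
```

```bash
python3 -m handwheel '[0,0,0,8.6,-18.7,0.4,1,0,0,0,8.6,-18.7,0.4,1,0,0,0,8.6,-18.7,0.4,1,0,0,0,8.6,-18.7,0.4,1,0,0,0,8.6,-18.7,0.4,1]'; python3 - <<'E'
from h import *
s=read_state();print(s["tcp_pos"],s["joint_velocities"].round(3))
m,R,t=pose("wrist");im,d=get_image("wrist");np.savez("pics/w1.npz",R=R,t=t,d=d);cv2.imwrite("pics/w1.png",im)
cv2.imwrite("pics/w1b.png",cv2.resize(cv2.convertScaleAbs(im,alpha=1.7),(768,576)))
E
```

```text
time_s: 1.4
tcp_pos: [0.5147, -0.01, 0.22]
orientation: [[0.998, -0.07, 0.0], [-0.07, -0.998, 0.0], [0.0, -0.0, -1.0]]
contact_force: [0.1, -0.9, 0.4]
width: 1.0
[ 0.51467628 -0.01004218  0.21999178] [ 0.866  0.581 -0.52  -0.006 -0.064  0.86 ]
```

View pics/w1b.png

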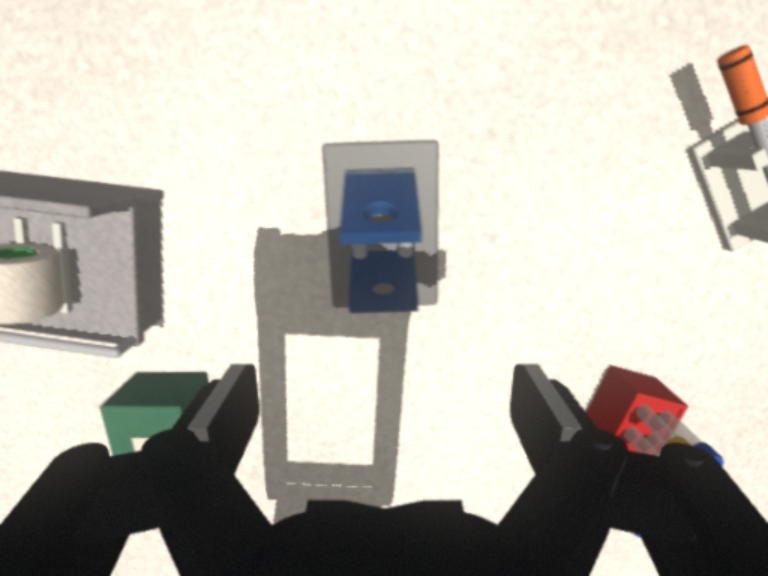

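The wrist view (1.5x scaled) shows the upper cheek's hole at (380,212), the lower at (383,288), foot corners from (325,145) to (437,302), all clear.

```bash
cat > cr.py <<'E'
from h import *
import sys
def cradle(tag):
    m,R,t=pose("wrist");im,d=get_image("wrist");mp=(m,R,t);cv2.imwrite(f"pics/{tag}.png",im);np.savez(f"pics/{tag}.npz",R=R,t=t,d=d)
    return im,d,mp
E
python3 - <<'E'
from cr import *
im,d,mp=cradle("w2")
hsv=cv2.cvtColor(im,cv2.COLOR_BGR2HSV)
b=((hsv[...,0]>100)&(hsv[...,0]<128)&(hsv[...,1]>120)&(hsv[...,2]>25)).astype(np.uint8)
cn,hi=cv2.findContours(b,cv2.RETR_CCOMP,cv2.CHAIN_APPROX_NONE)
for c,h in zip(cn,hi[0]):
    if cv2.contourArea(c)>15:
        M=cv2.moments(c);print("hole" if h[3]>=0 else "out",cv2.contourArea(c),M["m10"]/M["m00"],M["m01"]/M["m00"],cv2.boundingRect(c), cv2.minAreaRect(c))
        uv=[[M["m10"]/M["m00"],M["m01"]/M["m00"]]]
        if h[3]>=0: print(onplane("wrist",uv,.1158,mp),onplane("wrist",uv,.088,mp))
# cheek edges left/right mid per row
for v in (118,125,150,155,158): 
    q=np.where(b[v,200:300])[0]+200; print(v,q.min(),q.max())
P=cloud("wrist",d,mp)
Z=P[...,2];m=(Z>0.006)&(Z<0.018);m[:80]=0;m[210:]=0;m[:,:205]=0;m[:,305:]=0
r=cv2.minAreaRect(np.float32(P[m][:,:2]));print("foot",r,m.sum())
for u,v in((258,115),(246,152),(240,195),(248,180),(230,100)):print(u,v,P[v,u])
E
```

```text
out 79.5 480.4800838574423 306.57232704402514 (471, 299, 17, 17) ((479.77032470703125, 305.4657287597656), (21.260051727294922, 6.095892429351807), 49.08561706542969)
out 951.5 259.8635487826239 151.63951655281136 (236, 130, 53, 35) ((262.0, 147.0), (52.0, 34.0), 0.0)Traceback (most recent call last):
  File "<stdin>", line 13, in <module>
    return umr_minimum(a, axis, None, out, keepdims, initial, where)
ValueError: zero-size array to reduction operation minimum which has no identity
```

```bash
python3 - <<'E'
from h import *
im=cv2.imread("pics/w2.png")
cv2.imwrite("pics/w2c.png",cv2.resize(cv2.convertScaleAbs(im[80:230,190:320],alpha=2.2),None,fx=4,fy=4,interpolation=cv2.INTER_CUBIC))
s=read_state();print(s["tcp_pos"],np.abs(s["joint_velocities"]).max())
E
```

```text
[ 0.51539441 -0.00737688  0.2195186 ] 0.08663061249383125
```

View pics/w2c.png

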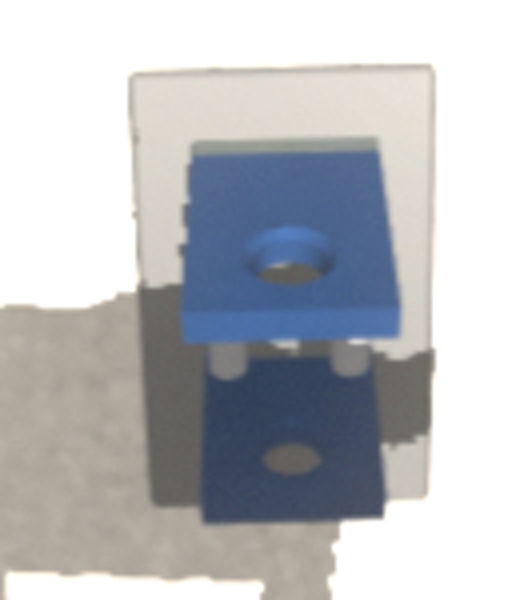

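```bash
python3 - <<'E'
from h import *
z=np.load("pics/w2.npz");mp=(camera_model("wrist"),z["R"],z["t"])
def w(c,h):
    c=np.array(c,float);uv=np.c_[190+(c[:,0]+.5)/4-.5,80+(c[:,1]+.5)/4-.5];return onplane("wrist",uv,h,mp)[:,:2]
foot=w([(131,73),(433,66),(427,497),(153,506)],.012);print("foot",foot.round(4),foot.mean(0))
print([np.linalg.norm(foot[i]-foot[(i+1)%4]).round(4) for i in range(4)])
a=foot[0]+foot[1]-foot[2]-foot[3];print("yaw x",np.arctan2(a[1],a[0]));b=foot[0]+foot[3]-foot[1]-foot[2];print("yaw y",np.arctan2(b[1],b[0])-np.pi/2)
A=w([(186,308),(396,306)],.1316);B=w([(184,338),(398,334)],.1278);H=w([(290.5,256)],.1158);L=w([(292,458)],.088)
for n,q in zip("ABHL",(A,B,H,L)):print(n,q.round(4),q.mean(0).round(4))
print(np.linalg.norm(A[0]-A[1]),np.linalg.norm(B[0]-B[1]))
e=.4794;c=.8776
yw=-.04
ax=np.array([np.cos(yw),np.sin(yw)])
for n,q,x,zz in (("A",A,.033,.018),("B",B,.025,.018),("H",H,.033,0),("L",L,-.025,0)):
    print(n,"origin",(q.mean(0)-ax*(x*c-zz*e)).round(4))
v=H[0]-L[0];print("yaw HL",np.arctan2(v[1],v[0]),np.linalg.norm(v),.058*c)
E
```

```text
foot [[ 0.5957  0.0305]
 [ 0.592  -0.0558]
 [ 0.4609 -0.0506]
 [ 0.4635  0.0366]] [ 0.52802806 -0.00981987]
[np.float64(0.0864), np.float64(0.1312), np.float64(0.0872), np.float64(0.1324)]
yaw x -0.04324941705822926
yaw y -0.03685461424966885
A [[ 0.5496  0.0104]
 [ 0.5473 -0.0313]] [ 0.5485 -0.0105]
B [[ 0.5427  0.0117]
 [ 0.5407 -0.0319]] [ 0.5417 -0.0101]
H [[ 0.5562 -0.0111]] [ 0.5562 -0.0111]
L [[ 0.5022 -0.0087]] [ 0.5022 -0.0087]
0.04177412365083149 0.043592991600915475
A origin [ 0.5281 -0.0097]
B origin [ 0.5284 -0.0096]
H origin [ 0.5272 -0.0099]
L origin [ 0.5241 -0.0096]
yaw HL -0.04474742018816783 0.05399719146160959 0.0509008
```

```bash
python3 -c "
from h import *
delta([.515,.2475,.2],down(-.2))"
```

```text
turn [-0.002  0.001  0.135] shift cm [ -1.69 -25.43   2.  ] | deg 7.8 t 1.5
```

```bash
python3 -m handwheel '[0,0,0.13,-1.7,-25.4,2,1,0,0,0.13,-1.7,-25.4,2,1,0,0,0.13,-1.7,-25.4,2,1,0,0,0.13,-1.7,-25.4,2,1,0,0,0.13,-1.7,-25.4,2,1]';python3 -c "
from h import *
delta([.515,.2475,.2],down(-.2))"
```

```text
time_s: 1.92
tcp_pos: [0.5145, 0.1918, 0.2039]
orientation: [[0.98, -0.2, -0.0], [-0.2, -0.98, -0.0], [0.0, 0.0, -1.0]]
contact_force: [1.0, 0.0, -0.7]
width: 1.0
turn [ 0.    -0.    -0.001] shift cm [-1.06 -5.47  0.39] | deg 0.1 t 1.9167
```

```bash
python3 -m handwheel '[0,0,0,-1.1,-5.5,0.4,1,0,0,0,-1.1,-5.5,0.4,1,0,0,0,-1.1,-5.5,0.4,1]'; python3 - <<'E'
from cr import *
print(read_state()["tcp_pos"])
im,d,mp=cradle("w3")
cv2.imwrite("pics/w3b.png",cv2.resize(cv2.convertScaleAbs(im,alpha=1.8),(768,576)))
P=cloud("wrist",d,mp);Z=P[...,2]
for u,v in((250,200),(250,180),(250,160),(270,200)): print(u,v,P[v,u])
E
```

```text
time_s: 2.17
tcp_pos: [0.514, 0.2495, 0.1993]
orientation: [[0.981, -0.195, -0.001], [-0.195, -0.981, 0.0], [-0.001, 0.0, -1.0]]
contact_force: [0.6, -0.1, 0.0]
width: 1.0
[0.51402893 0.24949654 0.19931135]
250 200 [0.50917469 0.25632758 0.10844289]
250 180 [0.52617416 0.25285086 0.10784822]
250 160 [0.54275375 0.24944344 0.10826265]
270 200 [0.50512176 0.2398327  0.10634056]
```

View pics/w3b.png

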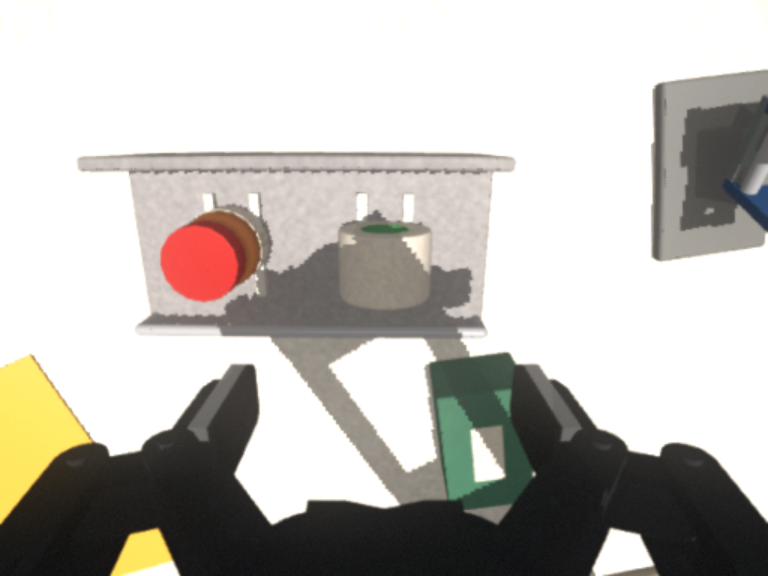

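```bash
python3 - <<'E'
from h import *
z=np.load("pics/w3.npz");mp=(camera_model("wrist"),z["R"],z["t"])
q=lambda u,v,h:onplane("wrist",[[u/1.5,v/1.5]],h,mp)[0,:2]
f=q(386,305,.109);b=q(386,222,.109);print("front,back",f,b,np.linalg.norm(f-b),(f+b)/2, np.arctan2(*(b-f)[::-1]))
l=q(339,262,.09);r=q(432,262,.09);print("sides",l,r,np.linalg.norm(l-r),(l+r)/2)
# rail line top z~.075, front ends & board
a=q(140,330,.072);c=q(486,332,.072);print("rail",a,c,np.arctan2(*(c-a)[::-1])+np.pi/2)
a=q(80,160,.1);c=q(513,161,.1);print("panel",a,c,np.arctan2(*(c-a)[::-1])+np.pi/2,np.linalg.norm(a-c))
d=z["d"];P=cloud("wrist",d,mp);m=np.zeros((384,512),bool);m[140:210,215:300]=1
Q=P[m&(P[...,2]>.1)];print(cv2.minAreaRect(np.float32(Q[:,:2])),Q.mean(0),len(Q))
delta([.524,.2475,.13],down(-.2))
E
```

```text
front,back [0.50523395 0.25080672] [0.55130219 0.24171673] 0.04695647579214501 [0.52826807 0.24626173] -0.19481310779208763
sides [0.53022279 0.27406662] [0.51951505 0.22021103] 0.05490974278349282 [0.52486892 0.24713883]
rail [0.50618341 0.4204669 ] [0.45971128 0.19149569] -0.20024066973796284
panel [0.61687419 0.39897609] [0.56893089 0.16913885] -0.20564782442137575 0.2347844056991432
((0.5231550931930542, 0.2487596869468689), (0.04232550784945488, 0.04228835180401802), 78.19195556640625) [0.52425299 0.24843779 0.10597311] 2334
turn [0.001 0.001 0.003] shift cm [ 0.94 -0.2   6.95] | deg 0.2 t 2.2167
```

```bash
python3 -c "
from h import *
delta([.5235,.248,.061],down(-.2))"
```

```text
turn [0.001 0.001 0.003] shift cm [ 0.89 -0.25 13.85] | deg 0.2 t 2.2167
```

```bash
python3 -m handwheel '[0,0,0,0.9,-0.1,2,1,0,0,0,0.9,-0.1,5,1,0,0,0,0.9,-0.1,7,1,0,0,0,0.9,-0.1,7,1]';python3 -c "
from h import *
delta([.5235,.248,.061],down(-.2))"
```

```text
time_s: 2.55
tcp_pos: [0.5212, 0.2425, 0.1248]
orientation: [[0.98, -0.201, -0.008], [-0.201, -0.98, -0.004], [-0.007, 0.005, -1.0]]
contact_force: [-0.5, -0.1, -1.6]
width: 1.004
turn [ 0.005  0.007 -0.002] shift cm [ 0.16 -0.61  6.38] | deg 0.5 t 2.55
```

```bash
python3 -m handwheel '[0,0,0,0,0,0,1,0,0,0,0,0,0,1,0,0,0,0,0,0,1]';python3 -c "
from h import *
delta([.5235,.248,.061],down(-.2))"
```

```text
time_s: 2.8
tcp_pos: [0.5255, 0.2457, 0.1326]
orientation: [[0.98, -0.2, 0.003], [-0.2, -0.98, 0.001], [0.003, -0.002, -1.0]]
contact_force: [0.4, 0.1, 0.7]
width: 0.997
turn [-0.002 -0.003 -0.001] shift cm [-0.27 -0.17  7.16] | deg 0.2 t 2.8
```

```bash
python3 -m handwheel '[0,0,0,0,0,0,1,0,0,0,0,0,0,1,0,0,0,0,0,0,1]';python3 -c "
from h import *
delta([.5235,.248,.061],down(-.2))"
```

```text
time_s: 3.05
tcp_pos: [0.5246, 0.2462, 0.1312]
orientation: [[0.98, -0.199, 0.002], [-0.199, -0.98, 0.001], [0.001, -0.001, -1.0]]
contact_force: [-0.9, -0.2, -0.2]
width: 1.002
turn [-0.001 -0.001 -0.   ] shift cm [-0.15 -0.15  7.02] | deg 0.1 t 3.05
```

```bash
python3 -m handwheel '[0,0,0,-0.1,-0.15,2,0.9,0,0,0,-0.1,-0.15,4,0.9,0,0,0,-0.1,-0.15,6,0.9,0,0,0,-0.1,-0.15,7,0.9,0,0,0,-0.1,-0.15,7,0.9]' 40;python3 -m handwheel '[0,0,0,0,0,0,0.9,0,0,0,0,0,0,0.9,0,0,0,0,0,0,0.9,0,0,0,0,0,0,0.9]'; python3 - <<'E'
from cr import *
delta([.5235,.248,.061],down(-.2))
im,d,mp=cradle("w4")
cv2.imwrite("pics/w4b.png",cv2.resize(cv2.convertScaleAbs(im,alpha=1.8),(768,576)))
E
```

```text
time_s: 3.47
tcp_pos: [0.5213, 0.247, 0.0573]
orientation: [[0.98, -0.199, -0.005], [-0.199, -0.98, -0.002], [-0.004, 0.003, -1.0]]
contact_force: [-0.5, -1.0, -0.7]
width: 0.899
time_s: 3.8
tcp_pos: [0.5244, 0.248, 0.0617]
orientation: [[0.98, -0.199, 0.002], [-0.199, -0.98, 0.001], [0.002, -0.001, -1.0]]
contact_force: [0.4, 0.3, -0.5]
width: 0.902
turn [-0.001 -0.002 -0.   ] shift cm [-0.09  0.02  0.07] | deg 0.1 t 3.8
```

View pics/w4b.png

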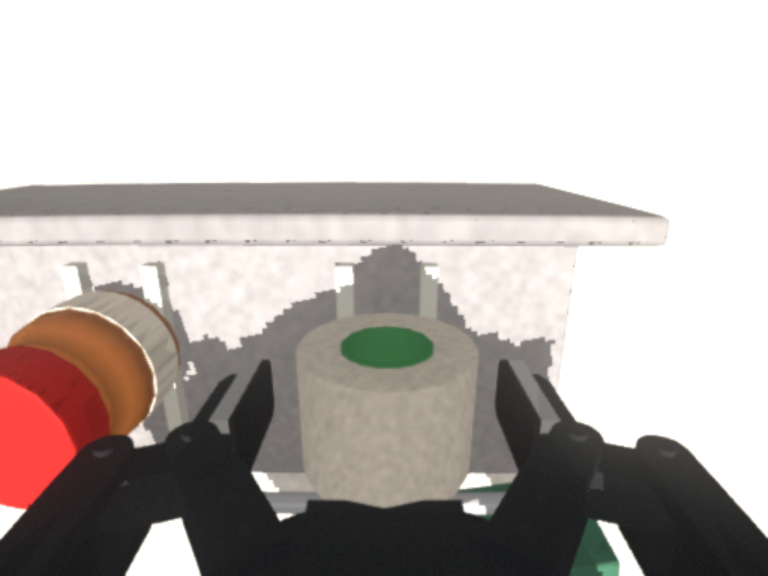

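The roll stands centred between the open fingers (roll at u 300–477, finger tips at 270 and 500), jar clear at left.

```bash
python3 - <<'E'
from h import *
z=np.load("pics/w4.npz");mp=(camera_model("wrist"),z["R"],z["t"])
p=onplane("wrist",[[387/1.5,318/1.5]],.109,mp)[0];s=read_state()
print("back crest in tool",s["orientation"].T@(p-s["tcp_pos"]))
E
python3 -m handwheel '[0,0,0,0,0,0,0.5,0,0,0,0,0,0,0.5,0,0,0,0,0,0,0.5,0,0,0,0,0,0,0.5,0,0,0,0,0,0,0.5]' 50
```

```text
back crest in tool [ 0.03921387 -0.00015177 -0.04748979]
time_s: 4.27
tcp_pos: [0.5237, 0.2477, 0.0609]
orientation: [[0.98, -0.199, 0.001], [-0.199, -0.98, 0.0], [0.001, -0.0, -1.0]]
contact_force: [-2.5, -0.4, 6.5]
width: 0.646
```

```bash
python3 - <<'E'
from h import *
z=np.load("pics/w4.npz");mp=(camera_model("wrist"),z["R"],z["t"])
s=read_state();R=s["orientation"]
t0=z["t"]-z["R"]@np.linalg.inv(mp[0]["tool_from_camera"])[:3,3]*0
T=np.eye(4);T[:3,:3]=z["R"];T[:3,3]=z["t"];W=T@np.linalg.inv(mp[0]["tool_from_camera"]);
for v,h in((318,.053),(347,.081),(327,.0685),(367,.0935)):
    p=onplane("wrist",[[387/1.5,v/1.5]],h,mp)[0];print(v,W[:3,:3].T@(p-W[:3,3]))
P=cloud("wrist",z["d"],mp)
for u,v in ((387,400),(387,450)): p=P[int(v/1.5),258];print(p,W[:3,:3].T@(p-W[:3,3]))
E
```

```text
318 [0.0164077  0.00037303 0.00873148]
347 [ 0.0181408   0.00017839 -0.0192648 ]
327 [ 0.0194499   0.00026039 -0.00676219]
367 [ 1.79859885e-02  9.39147817e-05 -3.17650486e-02]
[0.54123324 0.24453444 0.1088041 ] [ 1.73089361e-02 -7.95899957e-06 -4.70704527e-02]
[0.52659122 0.24747005 0.10930568] [ 2.37662518e-03  2.56948244e-05 -4.76026520e-02]
```

```bash
python3 -m handwheel '[0,0,0,0,0,-1,0.5,0,0,0,0,0,-3,0.5,0,0,0,0,0,-5.5,0.5,0,0,0,0,0,-6,0.5,0,0,0,0,0,-6,0.5]' 60; python3 -m handwheel '[0,0,0,-2,0,0,0.5,0,0,0,-5,0,0,0.5,0,0,0,-8.5,0,0,0.5,0,0,0,-12,0,0,0.5,0,0,0,-13,0,0,0.5]';python3 - <<'E'
from h import *
C=np.array([.527,-.0098,.1]);R=crR(-.042)
# roll centre in tool (-.0025,0,-.0200)
T=tilt(-.042);h=.08
p=C+R[:,2]*h-T@np.array([-.0025,0,-.020]);print(p)
delta(p,T)
im,d=get_image("scene");cv2.imwrite("pics/s5.png",cv2.convertScaleAbs(im,alpha=1.6))
E
```

```text
time_s: 4.68
tcp_pos: [0.5251, 0.2484, 0.123]
orientation: [[0.98, -0.199, 0.005], [-0.199, -0.98, 0.002], [0.004, -0.003, -1.0]]
contact_force: [1.1, -0.4, -0.5]
width: 0.645
time_s: 5.1
tcp_pos: [0.3907, 0.2733, 0.1175]
orientation: [[0.98, -0.198, -0.005], [-0.198, -0.98, -0.002], [-0.005, 0.003, -1.0]]
contact_force: [-0.5, -0.9, -0.8]
width: 0.644
[ 0.50045186 -0.00868432  0.15385352]
turn [ 0.041  0.504 -0.153] shift cm [16.31 25.49 -3.65] | deg 30.3 t 5.1
```

View pics/s5.png

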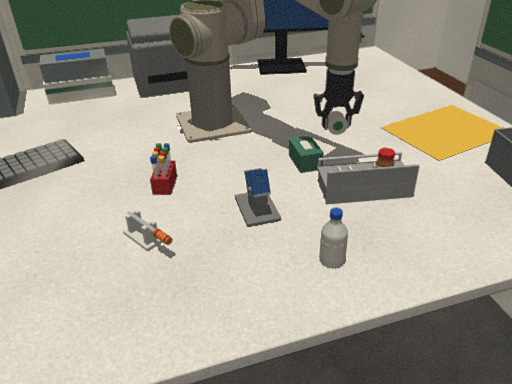

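```bash
python3 -m handwheel '[0.01,0.12,-0.04,2,3.5,-2.5,0.5,0.02,0.24,-0.08,4.5,7,-4.5,0.5,0.03,0.36,-0.12,7,10.5,-5,0.5,0.04,0.48,-0.15,9.5,14,-5,0.5,0.041,0.504,-0.153,12,17.5,-5,0.5]' ;python3 - <<'E'
from h import *
C=np.array([.527,-.0098,.1]);R=crR(-.042)
T=tilt(-.042);h=.08
p=C+R[:,2]*h-T@np.array([-.0025,0,-.020]);delta(p,T)
E
```

```text
time_s: 5.57
tcp_pos: [0.4698, 0.0928, 0.1671]
orientation: [[0.872, -0.039, 0.487], [-0.033, -0.999, -0.021], [0.487, 0.002, -0.873]]
contact_force: [-0.4, -0.6, -2.8]
width: 0.648
turn [ 0.    -0.009  0.003] shift cm [ 2.36 10.02  2.87] | deg 0.6 t 5.5667
```

```bash
python3 -m handwheel '[0,0,0,0.8,3.5,1,0.5,0,0,0,1.6,7,2,0.5,0,0,0,2.4,9.5,2.6,0.5,0,0,0,2.4,10,2.8,0.5,0,0,0,2.4,10,2.8,0.5]';python3 -m handwheel '[0,0,0,0,0,0,0.5,0,0,0,0,0,0,0.5,0,0,0,0,0,0,0.5,0,0,0,0,0,0,0.5,0,0,0,0,0,0,0.5]' ;python3 - <<'E'
from cr import *
C=np.array([.527,-.0098,.1]);R=crR(-.042)
T=tilt(-.042);h=.08
p=C+R[:,2]*h-T@np.array([-.0025,0,-.020]);delta(p,T)
im,d,mp=cradle("w6")
cv2.imwrite("pics/w6b.png",cv2.resize(cv2.convertScaleAbs(im,alpha=2),(768,576)))
im,d=get_image("top");cv2.imwrite("pics/t6.png",cv2.resize(cv2.convertScaleAbs(im[140:260,200:330],alpha=1.8),None,fx=4,fy=4))
E
```

```text
time_s: 5.98
tcp_pos: [0.5014, -0.0098, 0.1556]
orientation: [[0.875, -0.048, 0.482], [-0.043, -0.999, -0.022], [0.482, -0.001, -0.876]]
contact_force: [0.4, 0.2, -1.4]
width: 0.64
time_s: 6.4
tcp_pos: [0.5018, -0.0063, 0.157]
orientation: [[0.874, -0.042, 0.484], [-0.037, -0.999, -0.019], [0.484, -0.001, -0.875]]
contact_force: [0.2, -0.7, 0.0]
width: 0.639
turn [-0.001 -0.005 -0.   ] shift cm [-0.26  0.25  0.21] | deg 0.3 t 6.4
```

View pics/w6b.png

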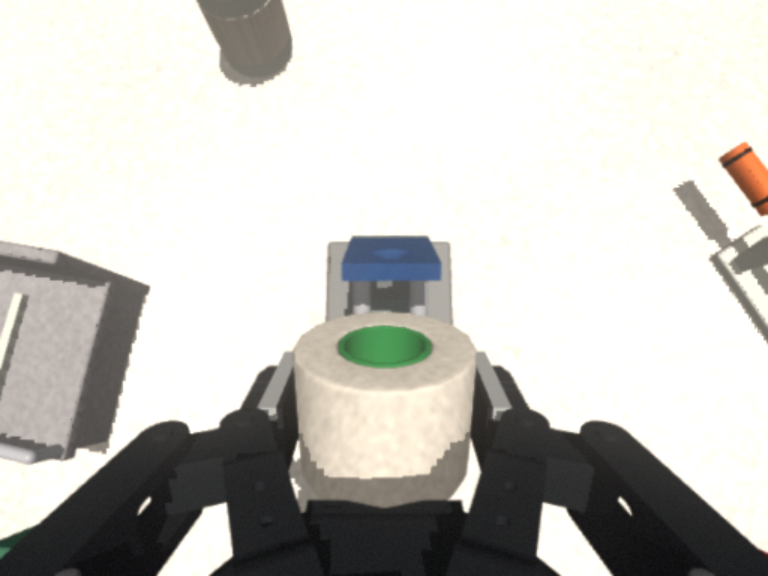

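View pics/t6.png

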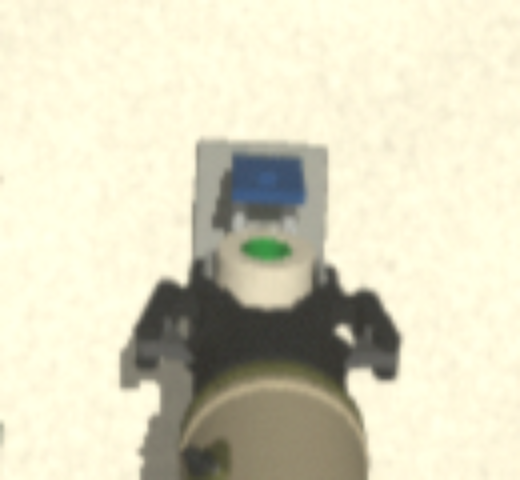

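```bash
python3 - <<'E'
from h import *
im=cv2.imread("pics/w6.png")
cv2.imwrite("pics/w6c.png",cv2.resize(cv2.convertScaleAbs(im[150:220,210:310],alpha=2.2),None,fx=7,fy=7,interpolation=cv2.INTER_CUBIC))
E
```

```text
(no output)
```

View pics/w6c.png

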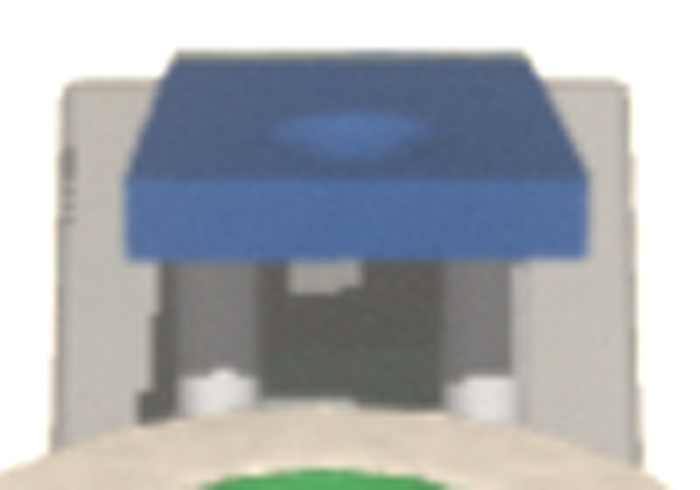

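```bash
python3 - <<'E'
from h import *
z=np.load("pics/w6.npz");mp=(camera_model("wrist"),z["R"],z["t"])
def w(c,h):
    c=np.array(c,float);uv=np.c_[210+(c[:,0]+.5)/7-.5,150+(c[:,1]+.5)/7-.5];return onplane("wrist",uv,h,mp)[:,:2]
A=w([(127,177),(587,178)],.1316);B=w([(127,258),(587,260)],.1278);H=w([(351,133)],.1158)
yw=-.042;ax=np.array([np.cos(yw),np.sin(yw)])
for n,q,x,zz in (("A",A,.033,.018),("B",B,.025,.018),("H",H,.033,0)):
    print(n,q.round(4).tolist(),"origin",(q.mean(0)-ax*(x*.8776-zz*.4794)).round(4), np.arctan2(*(q[0]-q[-1])[::-1])-np.pi/2, np.linalg.norm(q[0]-q[-1]))
E
```

```text
A [[0.5488, 0.0112], [0.5469, -0.032]] origin [ 0.5276 -0.0096] -0.04382700956662022 0.043266588553404484
B [[0.5419, 0.0117], [0.5399, -0.032]] origin [ 0.5276 -0.0096] -0.04606327272227562 0.0437855385085877
H [[0.5566, -0.0104]] origin [ 0.5276 -0.0092] -1.5707963267948966 0.0
```

```bash
cat >> h.py <<'E'
C=np.array([.5275,-.0097,.1]);YW=-.043;RC=crR(YW);TC=tilt(YW)
def rollp(h): return C+RC[:,2]*h-TC@np.array([-.0028,0,-.020])
E
python3 -c "
from h import *
delta(rollp(.04),TC)"
```

```text
turn [-0.002 -0.005 -0.   ] shift cm [-0.21  0.2   4.24] | deg 0.3 t 6.5
```

```bash
python3 -m handwheel '[0,0,0,-0.2,0.2,0.2,0.5,0,0,0,-0.2,0.2,1.5,0.5,0,0,0,-0.2,0.2,3,0.5,0,0,0,-0.2,0.2,4.2,0.5,0,0,0,-0.2,0.2,4.2,0.5]';python3 -m handwheel '[0,0,0,0,0,0,0.5,0,0,0,0,0,0,0.5,0,0,0,0,0,0,0.5,0,0,0,0,0,0,0.5,0,0,0,0,0,0,0.5]';python3 -m handwheel '[0,0,0,0,0,0,0.5,0,0,0,0,0,0,0.5,0,0,0,0,0,0,0.5]' ;python3 -c "
from h import *
delta(rollp(.04),TC)"
```

```text
time_s: 6.92
tcp_pos: [0.5191, -0.01, 0.1163]
orientation: [[0.876, -0.043, 0.48], [-0.039, -0.999, -0.019], [0.481, -0.002, -0.877]]
contact_force: [-0.8, 0.3, -1.5]
width: 0.644
time_s: 7.33
tcp_pos: [0.5206, -0.0102, 0.1201]
orientation: [[0.874, -0.043, 0.485], [-0.039, -0.999, -0.02], [0.485, -0.001, -0.874]]
contact_force: [-0.4, -0.4, -1.3]
width: 0.642
time_s: 7.58
tcp_pos: [0.5203, -0.0101, 0.1194]
orientation: [[0.874, -0.043, 0.484], [-0.039, -0.999, -0.02], [0.484, -0.001, -0.875]]
contact_force: [-0.0, -0.8, -0.7]
width: 0.645
turn [-0.001 -0.005 -0.001] shift cm [-0.02 -0.07  0.04] | deg 0.3 t 7.5833
```

```bash
python3 -m handwheel '[0,-0.005,0,0,-0.05,1,0.5,0,-0.005,0,0,-0.05,2,0.5,0,-0.005,0,0,-0.05,3,0.5,0,-0.005,0,0,-0.05,3.4,0.5,0,-0.005,0,0,-0.05,3.6,0.5]';python3 -m handwheel '[0,0,0,0,0,0,0.5,0,0,0,0,0,0,0.5,0,0,0,0,0,0,0.5,0,0,0,0,0,0,0.5,0,0,0,0,0,0,0.5]'; python3 - <<'E'
from cr import *
delta(rollp(.0),TC)
im,d,mp=cradle("w7")
cv2.imwrite("pics/w7b.png",cv2.resize(cv2.convertScaleAbs(im[150:384,150:360],alpha=2),(700,600)))
E
```

```text
time_s: 8.0
tcp_pos: [0.5373, -0.0102, 0.0867]
orientation: [[0.877, -0.043, 0.478], [-0.039, -0.999, -0.019], [0.478, -0.002, -0.878]]
contact_force: [0.2, -0.0, -1.1]
width: 0.642
time_s: 8.42
tcp_pos: [0.538, -0.0103, 0.0882]
orientation: [[0.876, -0.043, 0.48], [-0.039, -0.999, -0.02], [0.48, -0.001, -0.877]]
contact_force: [-0.9, -0.2, -1.0]
width: 0.643
turn [-0.001 -0.001 -0.001] shift cm [-0.08 -0.02  0.47] | deg 0.1 t 8.4167
```

View pics/w7b.png

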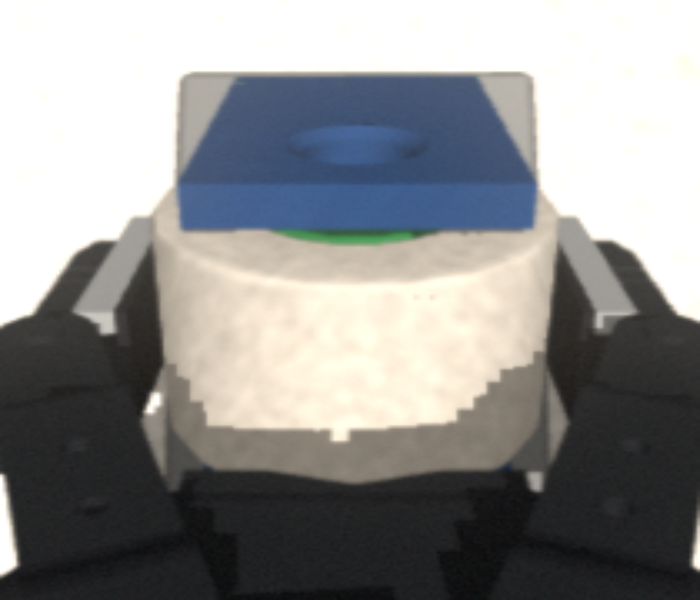

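The roll is between the cheeks, centred under the upper cheek (cheek u 180–535, roll 155–555). I'll lower the last 4–5 mm and watch the force.

```bash
python3 -m handwheel '[0,0,0,-0.05,0,0.15,0.5,0,0,0,-0.05,0,0.25,0.5,0,0,0,-0.05,0,0.35,0.5,0,0,0,-0.05,0,0.4,0.5,0,0,0,-0.05,0,0.4,0.5]';python3 -m handwheel '[0,0,0,0,0,0,0.5,0,0,0,0,0,0,0.5,0,0,0,0,0,0,0.5,0,0,0,0,0,0,0.5]'; python3 - <<'E'
from cr import *
delta(rollp(.0),TC)
E
```

```text
time_s: 8.88
tcp_pos: [0.5391, -0.0103, 0.0837]
orientation: [[0.877, -0.043, 0.479], [-0.039, -0.999, -0.02], [0.479, -0.001, -0.878]]
contact_force: [-0.1, -0.6, -1.4]
width: 0.644
time_s: 9.22
tcp_pos: [0.5392, -0.0104, 0.0839]
orientation: [[0.877, -0.043, 0.479], [-0.039, -0.999, -0.02], [0.48, -0.001, -0.877]]
contact_force: [0.2, 0.4, -0.6]
width: 0.645
turn [-0.001 -0.    -0.001] shift cm [ 0.02 -0.02  0.03] | deg 0.1 t 9.2167
```

```bash
for k in 1; do python3 -m handwheel '[0,0,0,0,0,0.05,0.5,0,0,0,0,0,0.1,0.5,0,0,0,0,0,0.1,0.5]'; python3 -m handwheel '[0,0,0,0,0,0.05,0.5,0,0,0,0,0,0.1,0.5,0,0,0,0,0,0.1,0.5]'; done; python3 - <<'E'
from cr import *
delta(rollp(.0),TC)
E
```

```text
time_s: 9.47
tcp_pos: [0.5396, -0.0104, 0.0837]
orientation: [[0.877, -0.043, 0.479], [-0.038, -0.999, -0.02], [0.479, -0.001, -0.878]]
contact_force: [-15.1, 0.5, 13.9]
width: 0.64
time_s: 9.72
tcp_pos: [0.5398, -0.0104, 0.0836]
orientation: [[0.877, -0.043, 0.478], [-0.038, -0.999, -0.019], [0.478, -0.001, -0.878]]
contact_force: [-34.7, 0.1, 32.3]
width: 0.645
turn [-0.001  0.001 -0.   ] shift cm [-0.01 -0.01 -0.03] | deg 0.1 t 9.7167
```

```bash
python3 -m handwheel '[0,0,0,0,0,-0.1,0.5,0,0,0,0,0,-0.17,0.5,0,0,0,0,0,-0.17,0.5,0,0,0,0,0,-0.17,0.5]'; python3 -m handwheel '[0,0,0,0,0,0,0.7,0,0,0,0,0,0,0.75,0,0,0,0,0,0,0.85,0,0,0,0,0,0,0.9,0,0,0,0,0,0,0.9]';python3 -m handwheel '[0,0,0,0,0,0,0.9,0,0,0,0,0,0,0.9,0,0,0,0,0,-1.5,0.9,0,0,0,0,0,-3,0.9,0,0,0,0,0,-5,0.9]'; python3 - <<'E'
from cr import *
delta(rollp(.0),TC)
im,d,mp=cradle("w8")
cv2.imwrite("pics/w8b.png",cv2.resize(cv2.convertScaleAbs(im[120:384,120:390],alpha=2),(700,600)))
E
```

```text
time_s: 10.05
tcp_pos: [0.5396, -0.0104, 0.0839]
orientation: [[0.876, -0.044, 0.48], [-0.039, -0.999, -0.02], [0.48, -0.001, -0.877]]
contact_force: [-2.6, -0.1, 3.2]
width: 0.643
time_s: 10.47
tcp_pos: [0.5394, -0.0104, 0.0836]
orientation: [[0.877, -0.043, 0.479], [-0.039, -0.999, -0.02], [0.48, -0.001, -0.878]]
contact_force: [-0.5, -0.2, 0.3]
width: 0.9
time_s: 10.88
tcp_pos: [0.5143, -0.0093, 0.1266]
orientation: [[0.878, -0.043, 0.477], [-0.039, -0.999, -0.019], [0.477, -0.002, -0.879]]
contact_force: [-0.3, -0.3, 0.1]
width: 0.904
turn [-0.001  0.002 -0.001] shift cm [ 0.17 -0.01  4.97] | deg 0.2 t 10.8833
```

View pics/w8b.png

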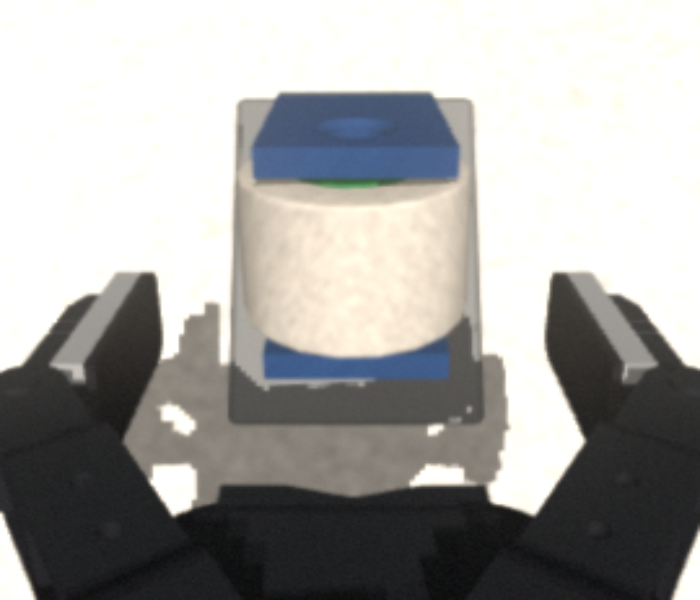

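```bash
python3 -c "
from h import *
delta([.60,-.272,.19],down(.497))"
```

```text
turn [ 0.135 -0.491 -0.529] shift cm [11.24 25.86 -0.55] | deg 42.0 t 10.9333
```

```bash
python3 -m handwheel '[0,0,0,0,0,-4,1,0.02,-0.08,-0.09,1,3,-6,1,0.05,-0.16,-0.18,3,6.5,-6,1,0.07,-0.25,-0.27,5,10,-5,1,0.09,-0.33,-0.36,7,13.5,-4,1]'; python3 -c "
from h import *
delta([.60,-.272,.19],down(.497))"
```

```text
time_s: 11.35
tcp_pos: [0.5423, -0.1288, 0.1995]
orientation: [[0.939, 0.269, 0.214], [0.271, -0.962, 0.022], [0.212, 0.037, -0.977]]
contact_force: [0.0, 0.5, 0.8]
width: 0.998
turn [ 0.061 -0.208 -0.219] shift cm [ 1.34 15.3   1.84] | deg 17.7 t 11.35
```

```bash
python3 -m handwheel '[0.02,-0.08,-0.08,0.5,4,0.5,1,0.04,-0.16,-0.16,1,8,1,1,0.06,-0.205,-0.22,1.3,12,1.5,1,0.06,-0.205,-0.22,1.3,14.5,1.8,1,0.06,-0.205,-0.22,1.3,15.3,1.8,1]'; python3 -m handwheel '[0,0,0,0,0,0,1,0,0,0,0,0,0,1,0,0,0,0,0,0,1,0,0,0,0,0,0,1,0,0,0,0,0,0,1]';python3 - <<'E'
from cr import *
delta([.60,-.272,.19],down(.497))
im,d,mp=cradle("w9")
cv2.imwrite("pics/w9b.png",cv2.resize(cv2.convertScaleAbs(im,alpha=1.6),(768,576)))
hsv=cv2.cvtColor(im,cv2.COLOR_BGR2HSV)
o=((hsv[...,0]>2)&(hsv[...,0]<20)&(hsv[...,1]>140)&(hsv[...,2]>60)).astype(np.uint8);o[:,:150]=0;o[:,400:]=0
o=cv2.morphologyEx(o,cv2.MORPH_CLOSE,np.ones((7,7)))
n,l,st,ce=cv2.connectedComponentsWithStats(o);i=1+st[1:,4].argmax();print(st[i],ce[i])
c=max(cv2.findContours(o,0,1)[0],key=cv2.contourArea);print(cv2.minAreaRect(c));
bx=cv2.boxPoints(cv2.minAreaRect(c));w=onplane("wrist",bx,.05,mp);print(bx,w.round(4),w.mean(0))
print(onplane("wrist",[ce[i]],.055,mp))
P=cloud("wrist",d,mp);q=P[(o>0)&(P[...,2]>.035)];print("depth",np.nanmean(q,0),np.nanmax(q[:,2]),cv2.minAreaRect(np.float32(q[:,:2])))
E
```

```text
time_s: 11.77
tcp_pos: [0.598, -0.274, 0.1834]
orientation: [[0.881, 0.473, -0.003], [0.473, -0.881, 0.003], [-0.001, -0.004, -1.0]]
contact_force: [-0.4, 0.2, -0.3]
width: 1.001
time_s: 12.18
tcp_pos: [0.5975, -0.2687, 0.1875]
orientation: [[0.879, 0.476, 0.001], [0.476, -0.879, 0.002], [0.002, -0.001, -1.0]]
contact_force: [-0.8, -0.9, 0.0]
width: 0.999
turn [-0.001 -0.002 -0.001] shift cm [ 0.06  0.41 -0.25] | deg 0.2 t 12.1833
[255 134  19  52 956] [263.80543933 158.97175732]
((264.0, 159.5), (51.0, 18.0), 90.0)
[[255. 134.]
 [273. 134.]
 [273. 185.]
 [255. 185.]] [[ 0.6357 -0.2462  0.05  ]
 [ 0.6438 -0.2612  0.05  ]
 [ 0.5999 -0.2859  0.05  ]
 [ 0.5914 -0.2701  0.05  ]] [ 0.61767331 -0.26586078  0.05      ]
[[ 0.61942774 -0.26453037  0.055     ]]
depth [ 0.61972315 -0.26429033  0.05784451] 0.06126435378871903 ((0.619123637676239, -0.26511088013648987), (0.04871952533721924, 0.01749742403626442), 28.378568649291992)
```

View pics/w9b.png

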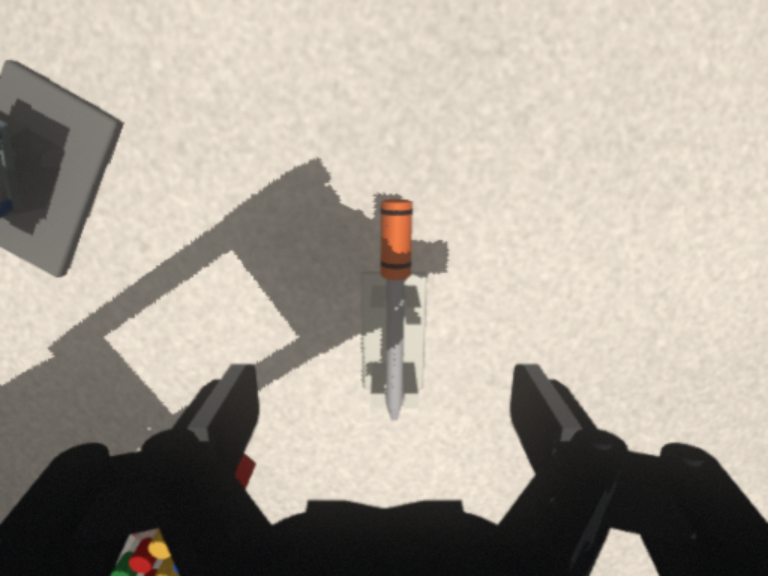

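```bash
python3 - <<'E'
from h import *
z=np.load("pics/w9.npz");mp=(camera_model("wrist"),z["R"],z["t"])
q=lambda u,v,h:onplane("wrist",[[u,v]],h,mp)[0,:2]
t=q(394.5/1.5-.2,419/1.5-.2,.05);print("tip",t)
top=q(264,185.5,.055);print("inner end approx",top)
far=q(264,133.5,.053);print(far)
m=(far+top)/2;
g=q(264,159,.05)
ax=(g-t);ax/=np.linalg.norm(ax);print("yaw",np.arctan2(ax[1],ax[0]),"mid from tip",t+.135*ax,"mid",m, np.linalg.norm(far-top))
delta([.6190,-.265,.10],down(np.arctan2(ax[1],ax[0])))
E
```

```text
tip [ 0.49924763 -0.32978015]
inner end approx [ 0.59643236 -0.27743518]
[ 0.64039911 -0.25323188]
yaw 0.49504519670291364 mid from tip [ 0.61804051 -0.26564551] mid [ 0.61841574 -0.26533353] 0.0501883920414851
turn [-0.001 -0.002  0.001] shift cm [2.05 0.69 8.76] | deg 0.2 t 12.2333
```

```bash
python3 -m handwheel '[0,0,0,1,0.3,2,1,0,0,0,2,0.6,4,1,0,0,0,2,0.6,6,0.8,0,0,0,2,0.6,8,0.6,0,0,0,2,0.6,8.5,0.6]'; python3 -m handwheel '[0,0,0,0,0,0,0.6,0,0,0,0,0,0,0.6,0,0,0,0,0,0,0.6,0,0,0,0,0,0,0.6,0,0,0,0,0,0,0.6]'; python3 -m handwheel '[0,0,0,0,0,0,0.6,0,0,0,0,0,0,0.6,0,0,0,0,0,0,0.6]';python3 - <<'E'
from h import *
delta([.6183,-.2655,.031],down(.495))
E
```

```text
time_s: 12.65
tcp_pos: [0.616, -0.2637, 0.0977]
orientation: [[0.88, 0.476, -0.004], [0.476, -0.88, 0.005], [-0.001, -0.007, -1.0]]
contact_force: [-0.3, 0.5, -1.1]
width: 0.612
time_s: 13.07
tcp_pos: [0.6188, -0.266, 0.1034]
orientation: [[0.88, 0.475, 0.002], [0.475, -0.88, 0.001], [0.003, -0.0, -1.0]]
contact_force: [0.4, -0.1, -0.5]
width: 0.601
time_s: 13.32
tcp_pos: [0.618, -0.2656, 0.1019]
orientation: [[0.88, 0.475, 0.001], [0.475, -0.88, 0.003], [0.002, -0.002, -1.0]]
contact_force: [-0.2, 0.1, 0.0]
width: 0.599
turn [-0.002 -0.002 -0.   ] shift cm [0.02 0.02 7.09] | deg 0.1 t 13.3167
```

```bash
python3 -m handwheel '[0,0,0,0,0,2,0.6,0,0,0,0,0,4,0.6,0,0,0,0,0,6,0.6,0,0,0,0,0,6.9,0.6,0,0,0,0,0,7,0.6]'; python3 -m handwheel '[0,0,0,0,0,0,0.6,0,0,0,0,0,0,0.6,0,0,0,0,0,0,0.6,0,0,0,0,0,0,0.6,0,0,0,0,0,0,0.6]'; python3 - <<'E'
from cr import *
delta([.6183,-.2655,.031],down(.495))
im,d,mp=cradle("w10")
cv2.imwrite("pics/w10b.png",cv2.resize(cv2.convertScaleAbs(im,alpha=1.6),(768,576)))
E
```

```text
time_s: 13.73
tcp_pos: [0.6159, -0.2643, 0.0284]
orientation: [[0.88, 0.475, -0.004], [0.475, -0.88, 0.005], [-0.001, -0.007, -1.0]]
contact_force: [0.2, 0.4, 0.2]
width: 0.597
time_s: 14.15
tcp_pos: [0.6187, -0.2657, 0.0329]
orientation: [[0.88, 0.475, 0.002], [0.475, -0.88, 0.002], [0.003, -0.001, -1.0]]
contact_force: [0.1, -0.3, -0.0]
width: 0.602
turn [-0.001 -0.003 -0.   ] shift cm [-0.03 -0.03  0.19] | deg 0.2 t 14.15
```

View pics/w10b.png

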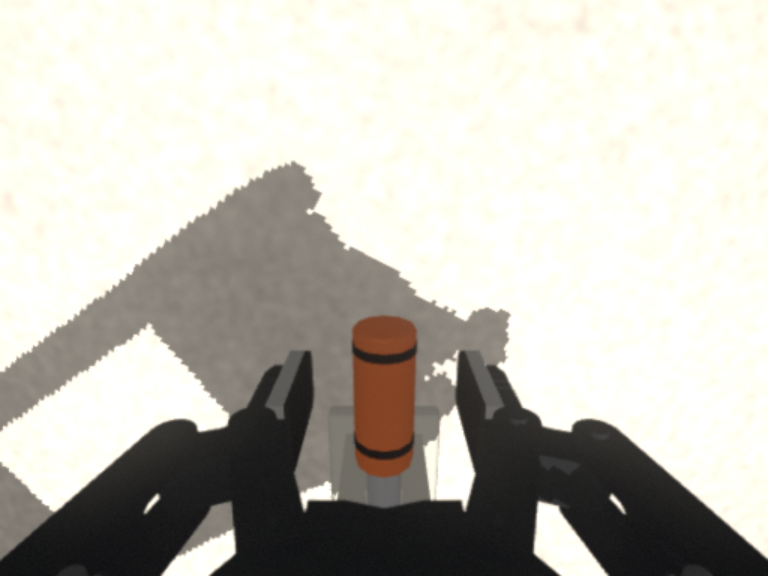

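```bash
python3 -m handwheel '[0,0,0,0,0,0.1,0.3,0,0,0,0,0,0.1,0.1,0,0,0,0,0,0.1,0,0,0,0,0,0,0.1,0,0,0,0,0,0,0.1,0]' 80;python3 -m handwheel '[0,0,0,0,0,0,0,0,0,0,0,0,0,0,0,0,0,0,0,0,0,0,0,0,0,0,0,0]' ; python3 - <<'E'
from cr import *
delta([.6183,-.2655,.031],down(.495))
im,d,mp=cradle("w11")
cv2.imwrite("pics/w11b.png",cv2.resize(cv2.convertScaleAbs(im,alpha=1.6),(768,576)))
E
```

```text
time_s: 14.62
tcp_pos: [0.6179, -0.2653, 0.0307]
orientation: [[0.88, 0.475, 0.0], [0.475, -0.88, 0.003], [0.001, -0.002, -1.0]]
contact_force: [-0.0, -0.5, 0.3]
width: 0.209
time_s: 14.95
tcp_pos: [0.6179, -0.2653, 0.0307]
orientation: [[0.88, 0.475, 0.0], [0.475, -0.88, 0.003], [0.001, -0.002, -1.0]]
contact_force: [-1.1, -0.7, 0.7]
width: 0.209
turn [-0.002 -0.001 -0.   ] shift cm [ 0.02  0.03 -0.03] | deg 0.2 t 14.95
```

View pics/w11b.png

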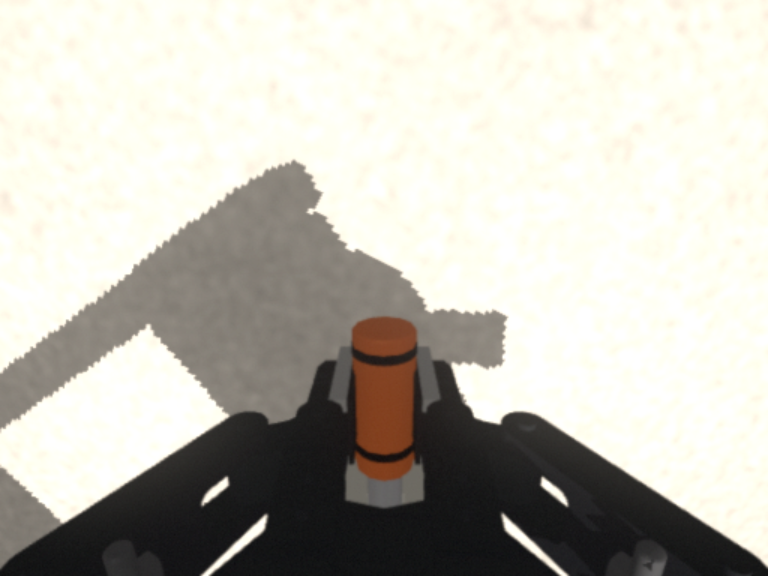

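```bash
python3 -m handwheel '[0,0,0,0,0,-1,0,0,0,0,0,0,-2.5,0,0,0,0,0,0,-5,0,0,0,0,0,0,-8,0,0,0,0,0,0,-10,0]' ;python3 -m handwheel '[0,0,0,0,0,-3,0,0,0,0,0,0,-6,0,0,0,0,0,0,-8,0,0,0,0,0,0,-8,0,0,0,0,0,0,-8,0]'; cat >> h.py <<'E'
def spp(x,dy=0,dz=0): # TCP for spindle mid at cradle x
    return C+RC@np.array([x,dy,dz])-TC@np.array([.0003,0,-.0193])
E
python3 - <<'E'
from cr import *
delta(spp(.25),TC); print(spp(.25))
im,d,mp=cradle("w12")
cv2.imwrite("pics/w12b.png",cv2.resize(cv2.convertScaleAbs(im[180:384,150:360],alpha=1.8),(700,600)))
im,d=get_image("scene");cv2.imwrite("pics/s12.png",cv2.resize(cv2.convertScaleAbs(im[60:280,80:440],alpha=1.6),None,fx=2,fy=2))
E
```

```text
time_s: 15.42
tcp_pos: [0.619, -0.266, 0.1353]
orientation: [[0.88, 0.475, 0.003], [0.475, -0.88, 0.001], [0.004, 0.001, -1.0]]
contact_force: [0.6, -0.1, 0.2]
width: 0.208
time_s: 15.83
tcp_pos: [0.6192, -0.2663, 0.2143]
orientation: [[0.88, 0.475, 0.005], [0.475, -0.88, 0.0], [0.005, 0.002, -1.0]]
contact_force: [-0.3, 0.5, -0.6]
width: 0.208
turn [-0.134  0.483  0.527] shift cm [ 23.73 -15.24   1.23] | deg 41.6 t 15.8333
[ 0.75567417 -0.01951754  0.20277521]
```

View pics/s12.png

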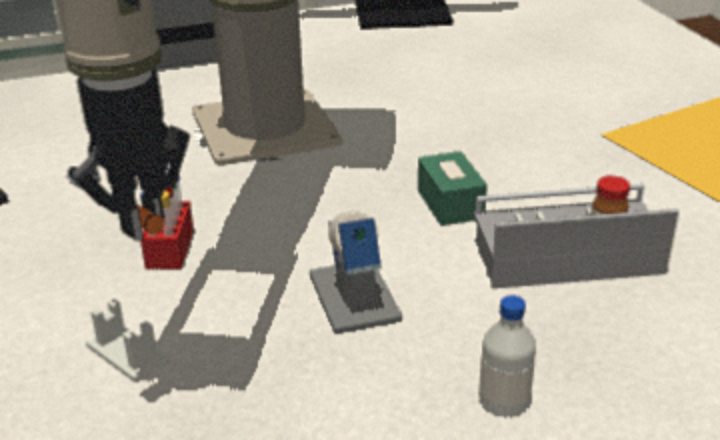

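View pics/w12b.png

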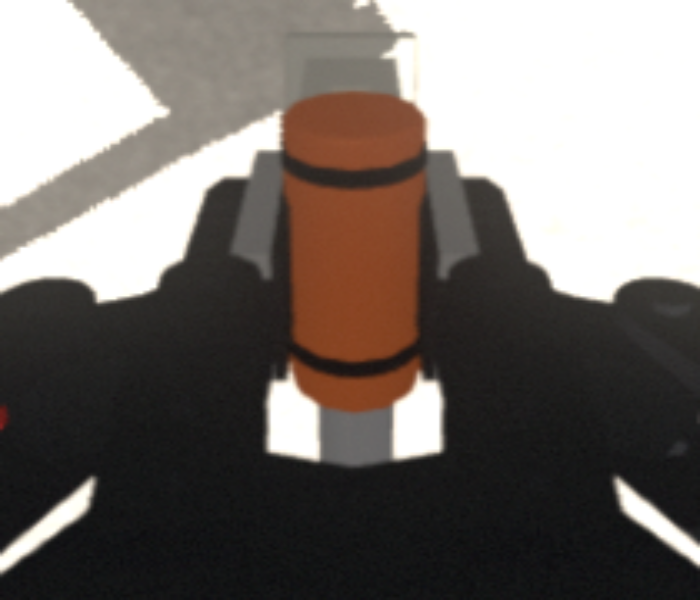

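```bash
python3 -m handwheel '[-0.02,0.07,0.07,3.2,-1.2,-0.5,0,-0.04,0.14,0.15,6.5,-3,-1,0,-0.06,0.21,0.23,9.8,-5,-1,0,-0.08,0.28,0.31,13,-7.5,-1,0,-0.1,0.35,0.39,16,-10,-0.5,0]'; python3 - <<'E'
from cr import *
delta(spp(.25),TC)
E
```

```text
time_s: 16.35
tcp_pos: [0.7117, -0.1007, 0.2156]
orientation: [[0.93, 0.09, 0.357], [0.093, -0.996, 0.01], [0.356, 0.024, -0.934]]
contact_force: [0.8, -0.4, -0.5]
width: 0.21
turn [-0.034  0.134  0.131] shift cm [ 4.39 -7.71  2.85] | deg 10.9 t 16.35
```

```bash
python3 -m handwheel '[-0.015,0.06,0.06,1.5,-2.5,0.8,0,-0.03,0.12,0.12,3,-5,1.8,0,-0.034,0.134,0.131,4.2,-7.2,2.7,0,-0.034,0.134,0.131,4.4,-7.7,2.85,0,-0.034,0.134,0.131,4.4,-7.7,2.85,0]';python3 -m handwheel '[0,0,0,0,0,0,0,0,0,0,0,0,0,0,0,0,0,0,0,0,0,0,0,0,0,0,0,0,0,0,0,0,0,0,0]';python3 -m handwheel '[0,0,0,0,0,0,0,0,0,0,0,0,0,0,0,0,0,0,0,0,0,0,0,0,0,0,0,0,0,0,0,0,0,0,0]'; python3 - <<'E'
from cr import *
delta(spp(.25),TC)
im,d,mp=cradle("w13")
cv2.imwrite("pics/w13b.png",cv2.resize(cv2.convertScaleAbs(im,alpha=1.8),(768,576)))
im,d=get_image("top");cv2.imwrite("pics/t13r.png",im);cv2.imwrite("pics/t13.png",cv2.resize(cv2.convertScaleAbs(im[100:240,200:330],alpha=1.8),None,fx=4,fy=4))
im,d=get_image("scene");cv2.imwrite("pics/s13.png",cv2.resize(cv2.convertScaleAbs(im[60:280,160:360],alpha=1.6),None,fx=2.7,fy=2.7))
E
```

```text
time_s: 16.77
tcp_pos: [0.7534, -0.018, 0.1994]
orientation: [[0.881, -0.034, 0.472], [-0.029, -0.999, -0.018], [0.472, 0.002, -0.881]]
contact_force: [0.9, -0.6, -1.1]
width: 0.211
time_s: 17.18
tcp_pos: [0.755, -0.0218, 0.2033]
orientation: [[0.878, -0.039, 0.477], [-0.033, -0.999, -0.021], [0.477, 0.003, -0.879]]
contact_force: [0.6, -0.0, -0.3]
width: 0.205
time_s: 17.6
tcp_pos: [0.7549, -0.0206, 0.203]
orientation: [[0.878, -0.038, 0.477], [-0.032, -0.999, -0.02], [0.477, 0.002, -0.879]]
contact_force: [0.2, 0.8, -0.7]
width: 0.206
turn [-0.     0.003  0.006] shift cm [ 0.05 -0.11  0.05] | deg 0.4 t 17.6
```

View pics/w13b.png

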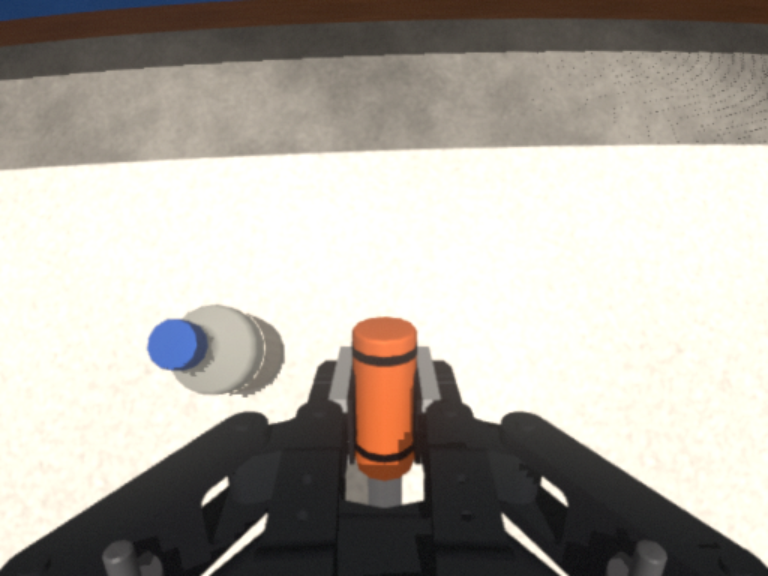

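View pics/t13.png

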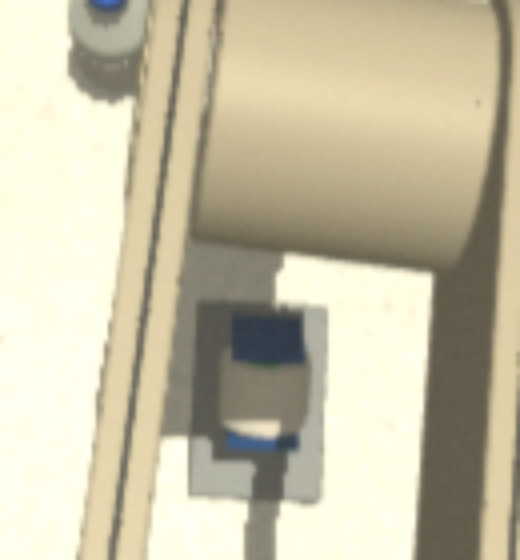

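View pics/s13.png

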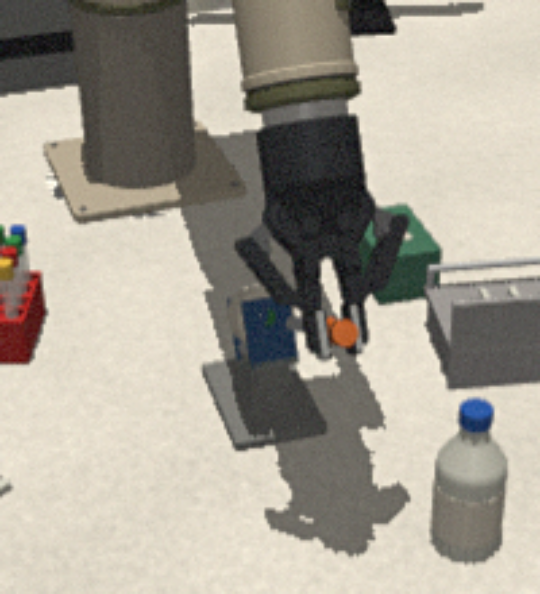

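```bash
python3 -m handwheel '[0,0.003,0.006,0,-0.1,0,0,0,0.003,0.006,-2,-0.1,0,0,0,0.003,0.006,-4,-0.1,0,0,0,0.003,0.006,-6,-0.1,0,0,0,0.003,0.006,-7,-0.1,0,0]';python3 -m handwheel '[0,0,0,0,0,0,0,0,0,0,0,0,0,0,0,0,0,0,0,0,0,0,0,0,0,0,0,0,0,0,0,0,0,0,0]';python3 -m handwheel '[0,0,0,0,0,0,0,0,0,0,0,0,0,0,0,0,0,0,0,0,0,0,0,0,0,0,0,0,0,0,0,0,0,0,0]'; python3 - <<'E'
from cr import *
delta(spp(.18),TC)
im,d,mp=cradle("w14")
cv2.imwrite("pics/w14b.png",cv2.resize(cv2.convertScaleAbs(im,alpha=1.8),(768,576)))
im,d=get_image("scene");cv2.imwrite("pics/s14.png",cv2.resize(cv2.convertScaleAbs(im[120:240,200:320],alpha=1.6),None,fx=5,fy=5,interpolation=cv2.INTER_CUBIC))
E
```

```text
time_s: 18.17
tcp_pos: [0.6912, -0.017, 0.1674]
orientation: [[0.878, -0.043, 0.477], [-0.038, -0.999, -0.02], [0.477, -0.001, -0.879]]
contact_force: [-1.2, 0.1, -2.0]
width: 0.211
time_s: 18.58
tcp_pos: [0.6944, -0.0174, 0.1706]
orientation: [[0.876, -0.043, 0.48], [-0.038, -0.999, -0.02], [0.481, -0.0, -0.877]]
contact_force: [-0.1, -0.2, -1.1]
width: 0.209
time_s: 19.0
tcp_pos: [0.6935, -0.0174, 0.1695]
orientation: [[0.877, -0.043, 0.479], [-0.038, -0.999, -0.02], [0.48, -0.0, -0.878]]
contact_force: [0.5, 2.0, -1.2]
width: 0.207
turn [-0. -0. -0.] shift cm [ 0.05 -0.05  0.07] | deg 0.0 t 19.0
```

View pics/s14.png

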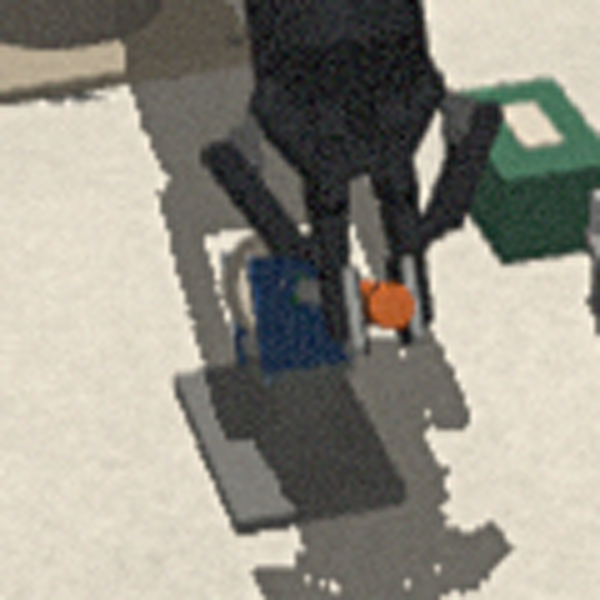

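View pics/w14b.png

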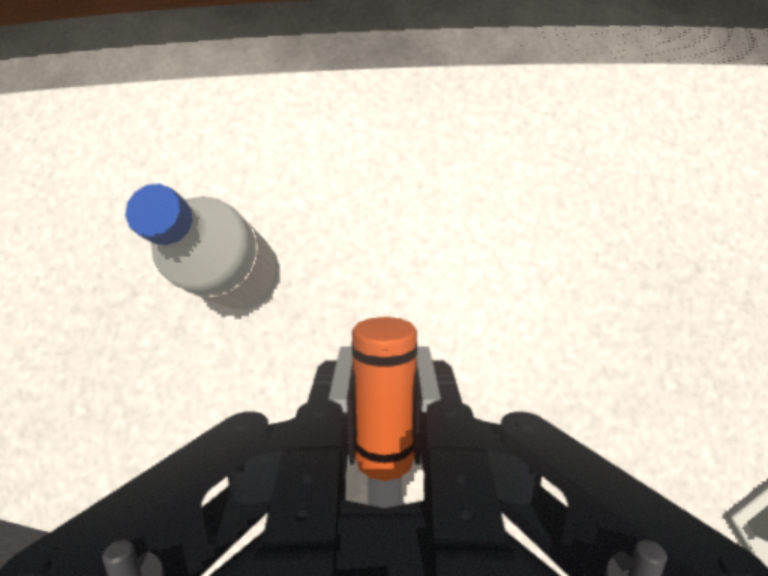

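```bash
python3 -m handwheel '[0,0,0,-0.3,-0.05,0.06,0,0,0,0,-0.7,-0.05,0.06,0,0,0,0,-1.1,-0.05,0.06,0,0,0,0,-1.5,-0.05,0.06,0,0,0,0,-2,-0.05,0.06,0]';python3 -m handwheel '[0,0,0,0,0,0,0,0,0,0,0,0,0,0,0,0,0,0,0,0,0]';python3 - <<'E'
from cr import *
delta(spp(.16),TC)
im,d=get_image("scene");cv2.imwrite("pics/s15.png",cv2.resize(cv2.convertScaleAbs(im[160:210,230:300],alpha=1.8),None,fx=9,fy=9,interpolation=cv2.INTER_CUBIC))
E
```

```text
time_s: 19.52
tcp_pos: [0.6758, -0.0161, 0.1592]
orientation: [[0.877, -0.043, 0.479], [-0.038, -0.999, -0.02], [0.479, -0.0, -0.878]]
contact_force: [-0.8, -0.2, -0.3]
width: 0.208
time_s: 19.77
tcp_pos: [0.6764, -0.0161, 0.1597]
orientation: [[0.876, -0.043, 0.48], [-0.038, -0.999, -0.02], [0.48, -0.0, -0.877]]
contact_force: [-0.2, 0.6, -1.4]
width: 0.211
turn [-0.    -0.001 -0.   ] shift cm [ 0.03 -0.    0.03] | deg 0.0 t 19.7667
```

View pics/s15.png

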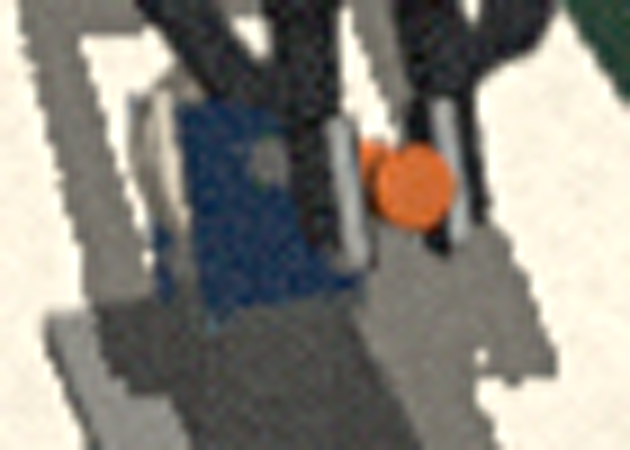

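```bash
python3 -m handwheel '[0,0,0,-0.5,0,0.02,0,0,0,0,-1,0,0.02,0,0,0,0,-1.5,0,0.02,0,0,0,0,-2,0,0.02,0,0,0,0,-2.5,0,0.02,0]';python3 -m handwheel '[0,0,0,0,0,0,0,0,0,0,0,0,0,0,0,0,0,0,0,0,0]';python3 - <<'E'
from cr import *
delta(spp(.135),TC)
E
```

```text
time_s: 20.23
tcp_pos: [0.6537, -0.0151, 0.1468]
orientation: [[0.877, -0.043, 0.479], [-0.038, -0.999, -0.02], [0.479, -0.001, -0.878]]
contact_force: [-0.1, -0.4, -0.4]
width: 0.21
time_s: 20.48
tcp_pos: [0.6546, -0.0152, 0.1476]
orientation: [[0.876, -0.043, 0.48], [-0.038, -0.999, -0.02], [0.48, -0.0, -0.877]]
contact_force: [1.0, 0.5, -0.6]
width: 0.209
turn [-0.    -0.001 -0.   ] shift cm [ 0.03 -0.    0.01] | deg 0.0 t 20.4833
```

```bash
python3 -m handwheel '[0,0,0,-0.5,0,0.01,0,0,0,0,-1,0,0.01,0,0,0,0,-1.5,0,0.01,0,0,0,0,-2,0,0.01,0,0,0,0,-2.5,0,0.01,0]';python3 -m handwheel '[0,0,0,-0.3,0,0,0,0,0,0,-0.6,0,0,0,0,0,0,-0.9,0,0,0,0,0,0,-1.2,0,0,0,0,0,0,-1.2,0,0,0]';python3 - <<'E'
from cr import *
delta(spp(.098),TC);print(read_state()["moment"])
E
```

```text
time_s: 20.9
tcp_pos: [0.6319, -0.0141, 0.1347]
orientation: [[0.877, -0.043, 0.479], [-0.038, -0.999, -0.02], [0.479, -0.0, -0.878]]
contact_force: [-0.6, -0.0, -1.8]
width: 0.204
time_s: 21.32
tcp_pos: [0.6214, -0.0137, 0.1289]
orientation: [[0.877, -0.043, 0.478], [-0.038, -0.999, -0.02], [0.479, -0.0, -0.878]]
contact_force: [-1.6, -0.3, -1.2]
width: 0.209
turn [-0.     0.001 -0.   ] shift cm [ 0.13  0.   -0.04] | deg 0.0 t 21.3167
[0.01558818 0.23133009 0.03207892]
```

```bash
python3 -m handwheel '[0,0,0,-0.6,0,0,0,0,0,0,-1.2,0,0,0,0,0,0,-1.8,0,0,0,0,0,0,-2.4,0,0,0,0,0,0,-3,0,0,0]';python3 -m handwheel '[0,0,0,0,0,0,0,0,0,0,0,0,0,0,0,0,0,0,0,0,0]';python3 - <<'E'
from cr import *
delta(spp(.058),TC);print(read_state()["moment"])
im,d,mp=cradle("w16")
cv2.imwrite("pics/w16b.png",cv2.resize(cv2.convertScaleAbs(im[180:384,150:360],alpha=1.8),(700,600)))
E
```

```text
time_s: 21.73
tcp_pos: [0.595, -0.0126, 0.1146]
orientation: [[0.877, -0.043, 0.479], [-0.038, -0.999, -0.02], [0.479, -0.0, -0.878]]
contact_force: [-0.9, 0.4, -0.7]
width: 0.205
time_s: 21.98
tcp_pos: [0.596, -0.0127, 0.1154]
orientation: [[0.876, -0.043, 0.48], [-0.038, -0.999, -0.02], [0.48, -0.0, -0.877]]
contact_force: [0.8, 0.7, -0.4]
width: 0.209
turn [-0.    -0.001 -0.   ] shift cm [-0.98 -0.   -0.  ] | deg 0.1 t 21.9833
[-0.01194893  0.21609237  0.01526952]
```

View pics/w16b.png

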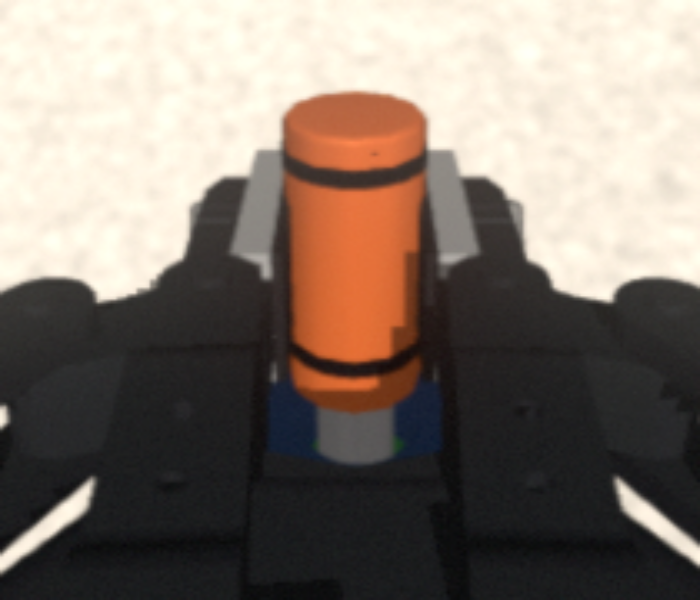

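Shaft centred in the hole (shaft u 317–395, hole 317–402), about 10 mm to go. Advancing slowly to contact.

```bash
python3 -m handwheel '[0,0,0,-0.3,0,0,0,0,0,0,-0.5,0,0,0,0,0,0,-0.7,0,0,0,0,0,0,-0.8,0,0,0,0,0,0,-0.8,0,0,0]';python3 -m handwheel '[0,0,0,-0.05,0,0,0,0,0,0,-0.1,0,0,0,0,0,0,-0.15,0,0,0,0,0,0,-0.15,0,0,0]';python3 - <<'E'
from cr import *
delta(spp(.058),TC)
E
```

```text
time_s: 22.45
tcp_pos: [0.5884, -0.0122, 0.1109]
orientation: [[0.877, -0.043, 0.479], [-0.038, -0.999, -0.02], [0.479, -0.001, -0.878]]
contact_force: [0.1, -0.8, -0.6]
width: 0.206
time_s: 22.78
tcp_pos: [0.5877, -0.0123, 0.1108]
orientation: [[0.876, -0.043, 0.48], [-0.038, -0.999, -0.02], [0.48, -0.0, -0.877]]
contact_force: [1.3, -0.3, -1.5]
width: 0.207
turn [-0.    -0.001 -0.   ] shift cm [-0.03  0.   -0.01] | deg 0.1 t 22.7833
```

```bash
for i in 1; do python3 -m handwheel '[0,0,0,-0.05,0,0,0,0,0,0,-0.1,0,0,0,0,0,0,-0.1,0,0,0]'; python3 -m handwheel '[0,0,0,-0.05,0,0,0,0,0,0,-0.1,0,0,0,0,0,0,-0.1,0,0,0]'; done
```

```text
time_s: 23.03
tcp_pos: [0.5875, -0.0123, 0.111]
orientation: [[0.876, -0.043, 0.481], [-0.038, -0.999, -0.02], [0.482, -0.0, -0.876]]
contact_force: [5.6, 1.2, -1.4]
width: 0.21
time_s: 23.28
tcp_pos: [0.5874, -0.0123, 0.1113]
orientation: [[0.875, -0.043, 0.483], [-0.038, -0.999, -0.021], [0.483, -0.0, -0.875]]
contact_force: [9.1, 0.1, -2.5]
width: 0.211
```

```bash
python3 - <<'E'
from cr import *
delta(spp(.058),TC)
im,d,mp=cradle("w17")
cv2.imwrite("pics/w17b.png",cv2.resize(cv2.convertScaleAbs(im[180:384,150:360],alpha=2.2),(700,600)))
E
```

```text
turn [-0.    -0.004 -0.   ] shift cm [-0.03 -0.    0.05] | deg 0.3 t 23.2833
```

View pics/w17b.png

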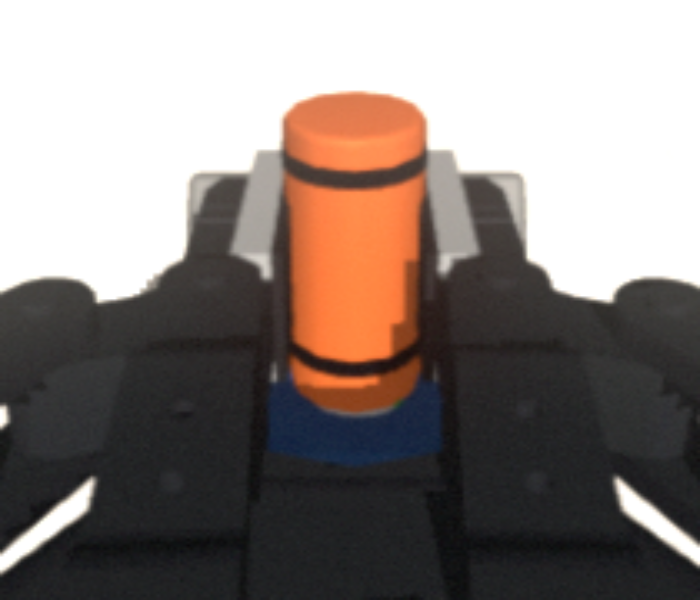

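```bash
python3 -m handwheel '[0,0,0,-0.1,0,0,0,0,0,0,-0.15,0,0,0,0,0,0,-0.2,0,0,0,0,0,0,-0.2,0,0,0,0,0,0,-0.2,0,0,0]'; python3 - <<'E'
from cr import *
delta(spp(.058),TC);s=read_state();print(s["contact_force"],s["moment"])
im,d,mp=cradle("w18")
cv2.imwrite("pics/w18b.png",cv2.resize(cv2.convertScaleAbs(im[290:340,220:300],alpha=2.2),None,fx=8,fy=8,interpolation=cv2.INTER_CUBIC))
E
```

```text
time_s: 23.75
tcp_pos: [0.5872, -0.0124, 0.1119]
orientation: [[0.873, -0.043, 0.486], [-0.038, -0.999, -0.021], [0.487, -0.0, -0.874]]
contact_force: [14.6, 0.2, -2.9]
width: 0.208
turn [ 0.    -0.008 -0.001] shift cm [-0.04 -0.01  0.11] | deg 0.5 t 23.75
[14.63697737  0.24223895 -2.92090135] [ 0.12176637 -1.75035738  0.04331413]
```

View pics/w18b.png

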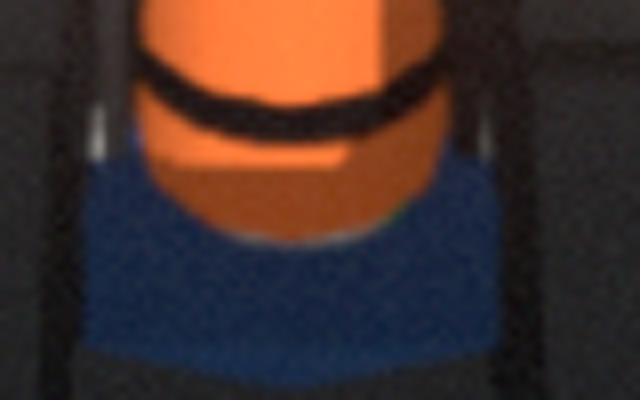

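```bash
python3 -m handwheel '[0,0,0,0.2,0,0,0,0,0,0,0.3,0,0,0,0,0,0,0.3,0,0,0,0,0,0,0.3,0,0,0]'; python3 - <<'E'
from cr import *
delta(spp(.058),TC);s=read_state();print(s["contact_force"])
z=np.load("pics/w18.npz");d=z["d"]
mp=(camera_model("wrist"),z["R"],z["t"]);P=cloud("wrist",d,mp)
# column through middle: cradle coords of pixels along v
for v in range(296,336,2):
    print(v,((P[v,256]-C)@RC*1000).round(1))
E
```

```text
time_s: 24.13
tcp_pos: [0.5874, -0.0124, 0.1111]
orientation: [[0.876, -0.043, 0.481], [-0.038, -0.999, -0.021], [0.482, -0.0, -0.876]]
contact_force: [3.7, -0.2, 2.2]
width: 0.21
turn [-0.    -0.002 -0.   ] shift cm [-0.03 -0.01  0.03] | deg 0.1 t 24.1333
[ 3.67364397 -0.15363742  2.16424757]
296 [47.   0.6  9.8]
298 [45.9  0.6  9.9]
300 [45.5  0.6 10.7]
302 [44.5  0.6 10.9]
304 [43.2  0.6 10.7]
306 [42.   0.6 10.6]
308 [40.4  0.6 10. ]
310 [39.4  0.6 10.2]
312 [38.   0.6 10. ]
314 [36.8  0.6 10. ]
316 [35.6  0.6  9.9]
318 [34.   0.6  9.5]
320 [29.4  0.6  5.6]
322 [32.5  0.6 10.5]
324 [34.   0.6 13.5]
326 [33.4  0.6 14.1]
328 [33.2  0.6 15.2]
330 [33.4  0.6 16.7]
332 [32.3  0.6 16.7]
334 [32.8  0.6 18.5]
```

The depth profile puts the handle's edge and the cheek face together at x ≈ 33–34 mm, and the stop was hard at the expected place. Releasing.

```bash
python3 -m handwheel '[0,0,0,0,0,0,0.3,0,0,0,0,0,0,0.4,0,0,0,0,0,0,0.5,0,0,0,0,0,0,0.5,0,0,0,0,0,0,0.5]'; python3 - <<'E'
from cr import *
delta(spp(.058),TC);s=read_state();print(s["contact_force"])
im,d,mp=cradle("w19")
cv2.imwrite("pics/w19b.png",cv2.resize(cv2.convertScaleAbs(im[180:384,150:360],alpha=2.2),(700,600)))
P=cloud("wrist",d,mp)
for v in range(212,336,4): print(v,((P[v,256]-C)@RC*1000).round(1))
E
```

```text
time_s: 24.55
tcp_pos: [0.586, -0.0121, 0.1094]
orientation: [[0.877, -0.043, 0.478], [-0.038, -0.999, -0.02], [0.478, -0.001, -0.878]]
contact_force: [-0.4, -0.5, -0.5]
width: 0.503
turn [-0.     0.001 -0.   ] shift cm [ 0.18  0.01 -0.05] | deg 0.1 t 24.55
[-0.44131418 -0.52690207 -0.5418167 ]
212 [82.5  0.8 -3.3]
216 [83.   0.8  2.6]
220 [83.1  0.8  7.2]
224 [81.7  0.8  8.1]
228 [79.6  0.8  7.7]
232 [77.5  0.8  7.3]
236 [76.1  0.8  8.2]
240 [74.5  0.8  8.9]
244 [72.2  0.8  8.2]
248 [70.   0.8  7.8]
252 [67.8  0.8  7.4]
256 [66.2  0.8  8.1]
260 [63.9  0.8  7.7]
264 [61.5  0.8  7.1]
268 [60.   0.8  8.1]
272 [57.8  0.8  7.8]
276 [55.2  0.8  7.1]
280 [53.1  0.8  7.2]
284 [51.4  0.8  7.8]
288 [49.6  0.8  8.5]
292 [47.   0.8  7.9]
296 [44.7  0.8  7.9]
300 [42.5  0.8  7.9]
304 [40.5  0.8  8.3]
308 [38.   0.8  8.1]
312 [35.7  0.8  8.1]
316 [29.5  0.8  3.8]
320 [32.8  0.8 10.3]
324 [32.6  0.8 12.6]
328 [33.2  0.8 15.8]
332 [33.   0.8 18. ]
```

View pics/w19b.png

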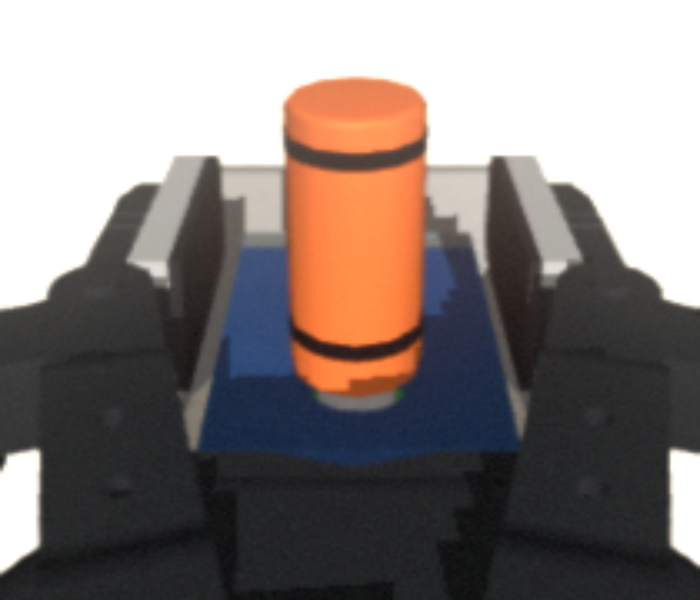

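```bash
python3 -m handwheel '[0,0,0,0,0,-1.5,0.5,0,0,0,0,0,-3,0.5,0,0,0,0,0,-5,0.5,0,0,0,0,0,-6,0.5,0,0,0,0,0,-6,0.5]';python3 -m handwheel '[0,0,0,2,0,0,0.3,0,0,0,4,0,0,0.1,0,0,0,5,0,0,0,0,0,0,5,0,0,0,0,0,0,5,0,0,0]';python3 -m handwheel '[0,0,0,0,0,0,0,0,0,0,0,0,0,0,0,0,0,0,0,0,0,0,0,0,0,0,0,0,0,0,0,0,0,0,0]'; python3 - <<'E'
from cr import *
p=C+RC@np.array([.106,0,-.008]);delta(p,TC)
im,d,mp=cradle("w20")
cv2.imwrite("pics/w20b.png",cv2.resize(cv2.convertScaleAbs(im,alpha=1.8),(768,576)))
im,d=get_image("scene");cv2.imwrite("pics/s20.png",cv2.resize(cv2.convertScaleAbs(im[140:230,210:300],alpha=1.8),None,fx=6,fy=6,interpolation=cv2.INTER_CUBIC))
E
```

```text
time_s: 25.02
tcp_pos: [0.5587, -0.0111, 0.1657]
orientation: [[0.875, -0.043, 0.483], [-0.038, -0.999, -0.021], [0.483, -0.0, -0.876]]
contact_force: [0.5, -0.3, 0.5]
width: 0.502
time_s: 25.43
tcp_pos: [0.6014, -0.0129, 0.1856]
orientation: [[0.877, -0.043, 0.478], [-0.038, -0.999, -0.02], [0.478, -0.001, -0.878]]
contact_force: [-1.0, 0.1, -0.7]
width: -0.001
time_s: 25.85
tcp_pos: [0.6013, -0.0129, 0.1864]
orientation: [[0.877, -0.043, 0.479], [-0.038, -0.999, -0.02], [0.479, -0.001, -0.878]]
contact_force: [0.1, 0.1, 0.9]
width: -0.0
turn [-0.  0. -0.] shift cm [-0.03  0.    4.84] | deg 0.0 t 25.85
```

View pics/s20.png

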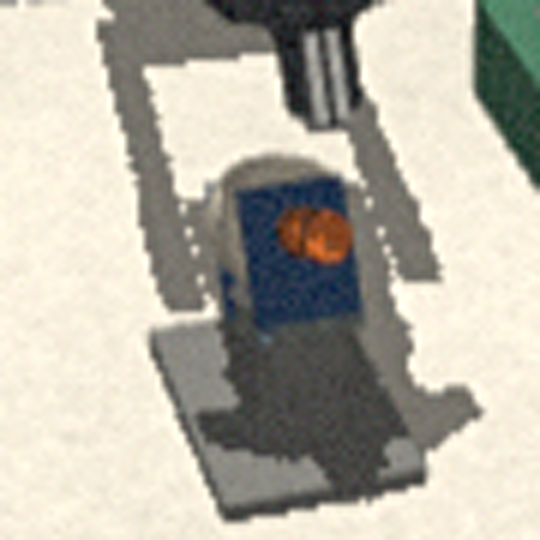

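View pics/w20b.png

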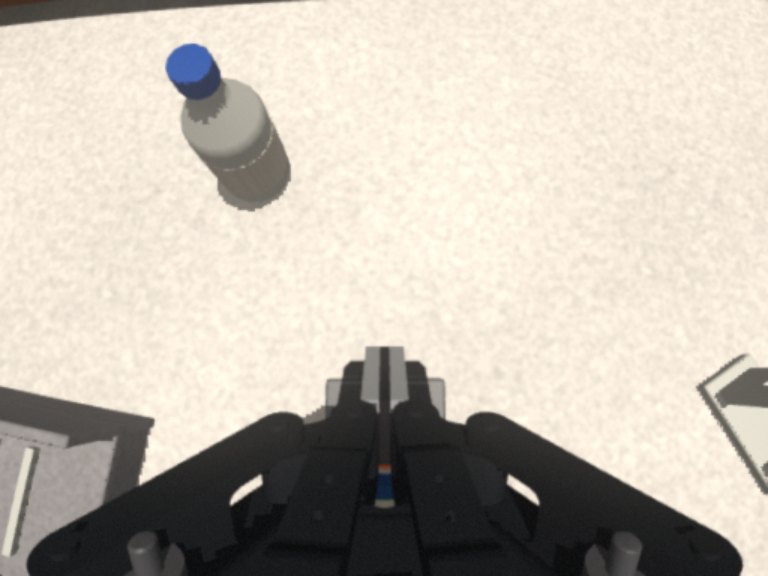

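```bash
python3 -m handwheel '[0,0,0,0,0,1.2,0,0,0,0,0,0,2.4,0,0,0,0,0,0,3.6,0,0,0,0,0,0,4.7,0,0,0,0,0,0,4.7,0]';python3 -m handwheel '[0,0,0,0,0,0,0,0,0,0,0,0,0,0,0,0,0,0,0,0,0]';python3 -m handwheel '[0,0,0,-0.3,0,0,0,0,0,0,-0.5,0,0,0,0,0,0,-0.7,0,0,0,0,0,0,-0.8,0,0,0,0,0,0,-0.8,0,0,0]'; python3 - <<'E'
from cr import *
s=read_state();print((s["tcp_pos"]-C)@RC)
E
```

```text
time_s: 26.37
tcp_pos: [0.6233, -0.0138, 0.1429]
orientation: [[0.878, -0.043, 0.476], [-0.038, -0.999, -0.02], [0.477, -0.001, -0.879]]
contact_force: [0.2, 0.2, -0.1]
width: -0.002
time_s: 26.62
tcp_pos: [0.6245, -0.0139, 0.1465]
orientation: [[0.876, -0.043, 0.48], [-0.038, -0.999, -0.02], [0.481, -0.0, -0.877]]
contact_force: [-0.7, -0.2, -0.1]
width: -0.001
time_s: 27.03
tcp_pos: [0.6168, -0.0135, 0.1414]
orientation: [[0.877, -0.043, 0.479], [-0.038, -0.999, -0.02], [0.479, -0.001, -0.878]]
contact_force: [-0.2, 0.3, -0.3]
width: 0.002
[ 9.82609622e-02  3.93369483e-05 -6.48799303e-03]
```

```bash
for i in 1; do python3 -m handwheel '[0,0,0,-0.1,0,0,0,0,0,0,-0.2,0,0,0,0,0,0,-0.2,0,0,0]'|sed -n '1p;2p;4p'; python3 -m handwheel '[0,0,0,-0.1,0,0,0,0,0,0,-0.2,0,0,0,0,0,0,-0.2,0,0,0]'|sed -n '2p;4p'; python3 -m handwheel '[0,0,0,-0.05,0,0,0,0,0,0,-0.1,0,0,0,0,0,0,-0.1,0,0,0]'|sed -n '2p;4p'; done; python3 - <<'E'
from cr import *
s=read_state();print((s["tcp_pos"]-C)@RC)
E
```

```text
time_s: 27.28
tcp_pos: [0.6152, -0.0134, 0.1405]
contact_force: [-0.2, 0.6, 0.3]
tcp_pos: [0.6134, -0.0134, 0.1394]
contact_force: [0.4, 1.0, -0.4]
tcp_pos: [0.6129, -0.0134, 0.1394]
contact_force: [0.9, 0.8, -0.6]
[ 9.39044805e-02  7.70283010e-06 -6.42000011e-03]
```

```bash
python3 -m handwheel '[0,0,0,-0.05,0,0,0,0,0,0,-0.1,0,0,0,0,0,0,-0.1,0,0,0]'|sed -n '1p;2p;4p'; python3 -m handwheel '[0,0,0,-0.05,0,0,0,0,0,0,-0.1,0,0,0,0,0,0,-0.1,0,0,0]'|sed -n '2p;4p'; python3 - <<'E'
from cr import *
s=read_state();print((s["tcp_pos"]-C)@RC)
E
```

```text
time_s: 28.03
tcp_pos: [0.6127, -0.0134, 0.1397]
contact_force: [5.3, -0.3, 0.5]
tcp_pos: [0.6125, -0.0135, 0.14]
contact_force: [7.5, -1.0, 1.2]
[ 0.09381585 -0.00011437 -0.00570439]
```

```bash
python3 -m handwheel '[0,0,0,-0.1,0,0,0,0,0,0,-0.2,0,0,0,0,0,0,-0.3,0,0,0,0,0,0,-0.3,0,0,0]'|sed -n '1p;2p;4p'; python3 - <<'E'
from cr import *
s=read_state();print((s["tcp_pos"]-C)@RC)
E
python3 -m handwheel '[0,0,0,1,0,0,0,0,0,0,2.5,0,0,0,0,0,0,3,0,-2,0,0,0,0,3,0,-5,0,0,0,0,3,0,-8,0]'|sed -n '1p;2p;4p'
python3 -m handwheel '[0,0,0,-3,0,-2,0,0,0,0,-6,0,-3,0,0,0,0,-9,0,-3,0,0,0,0,-11,0,-3,0,0,0,0,-12,0,-3,0]'|sed -n '1p;2p;4p'
python3 -m handwheel '[0,0,0,0,0,0,0,0,0,0,0,0,0,0,0,0,0,0,0,0,0,0,0,0,0,0,0,0,0,0,0,0,0,0,0]'|sed -n '1p;2p;4p'
python3 - <<'E'
from cr import *
im,d,mp=cradle("w21")
cv2.imwrite("pics/w21b.png",cv2.resize(cv2.convertScaleAbs(im,alpha=1.8),(768,576)))
P=cloud("wrist",d,mp);Q=(P-C)@RC*1000
np.save("pics/Q21.npy",Q)
im,d=get_image("scene");cv2.imwrite("pics/s21.png",cv2.convertScaleAbs(im,alpha=1.6))
E
```

```text
time_s: 28.62
tcp_pos: [0.6119, -0.0136, 0.1408]
contact_force: [15.0, -0.4, 1.4]
[ 0.0937352  -0.00022813 -0.00468766]
time_s: 29.03
tcp_pos: [0.5948, -0.0125, 0.22]
contact_force: [0.5, -0.2, 1.2]
time_s: 29.45
tcp_pos: [0.474, -0.0072, 0.1874]
contact_force: [0.2, -0.2, 0.2]
time_s: 29.87
tcp_pos: [0.4773, -0.0076, 0.1907]
contact_force: [-0.5, -0.7, -1.0]
```

View pics/w21b.png

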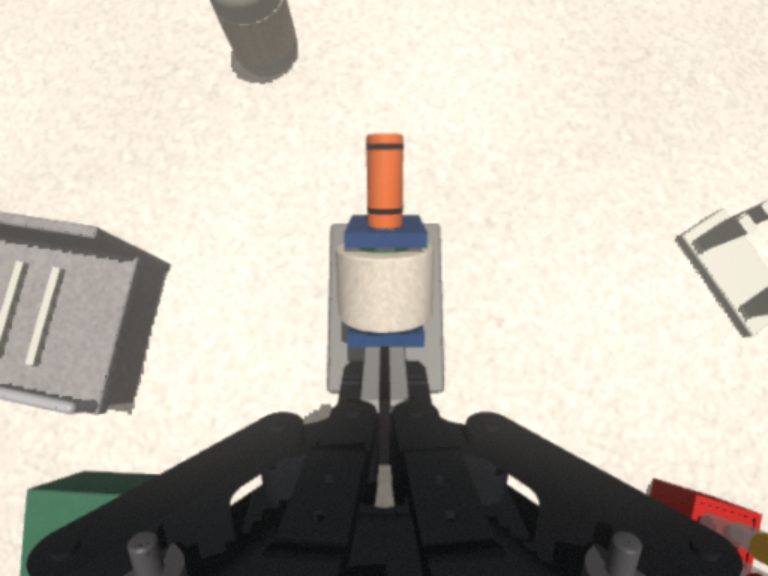

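View pics/s21.png

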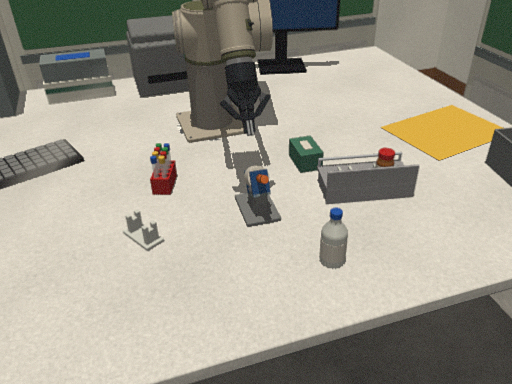

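```bash
python3 - <<'E'
from cr import *
im=cv2.imread("pics/w21.png");Q=np.load("pics/Q21.npy")
for v in (91,94,100,120,140,146,148,149,150,151,152,153,155,158,160,163): print(v,Q[v,256].round(1),im[v,256])
cv2.imwrite("pics/w21c.png",cv2.resize(cv2.convertScaleAbs(im[80:240,210:310],alpha=2),None,fx=3.7,fy=3.7,interpolation=cv2.INTER_CUBIC))
a=cv2.imread("pics/scene0.png");b,_=get_image("scene")
for n,(x,y,w,h) in dict(gel=(315,205,40,65),jar=(372,145,28,30),carton=(285,135,40,38),rack=(145,140,38,58)).items():
    r=cv2.matchTemplate(b[y-8:y+h+8,x-8:x+w+8],a[y:y+h,x:x+w],cv2.TM_CCOEFF_NORMED);_,m,_,l=cv2.minMaxLoc(r);print(n,m,l[0]-8,l[1]-8)
E
```

```text
91 [81.1  0.7  8.1] [ 48  75 137]
94 [78.9  0.7  7.5] [ 46  73 133]
100 [74.4  0.7  8.9] [ 44  67 119]
120 [59.1  0.7  8.4] [ 45  73 136]
140 [43.3  0.7  8.7] [32 36 44]
146 [38.3  0.7  8.2] [ 42  70 133]
148 [36.8  0.7  8.6] [ 42  69 132]
149 [35.8  0.7  7.8] [ 43  70 133]
150 [34.9  0.7  7.2] [ 42  69 132]
151 [34.2  0.7  7.7] [ 41  66 122]
152 [33.2  0.7  6.9] [44 55 86]
153 [32.2  0.7  6. ] [56 50 51]
155 [32.9  0.7 18.3] [67 48 40]
158 [30.6  0.7 18.6] [72 50 40]
160 [28.5  0.7 16.6] [72 51 40]
163 [26.6  0.7 18.8] [73 52 41]
gel 0.9967218637466431 0 0
jar 0.9958907961845398 0 0
carton 0.9966068267822266 0 0
rack 0.8307278156280518 0 0
```

View pics/w21c.png

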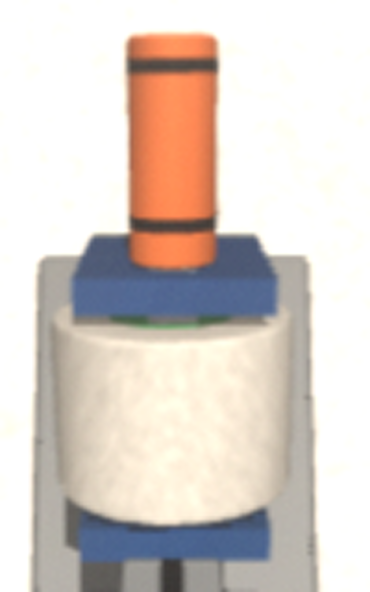

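```bash
python3 -c "
from bench import *
s=read_state();print(s['time_s'],s['contact_force'],abs(s['joint_velocities']).max());print(finish_job())"
```

```text
30.0167 [-0.03541161 -0.29508503 -0.19376266] 0.0064473013646759
the job is handed in; nothing more can be done
None
```

The label holder is loaded, and I handed the job in at 30.0 s; no verdict was reported.

- **Roll:** I lifted it over the front rail, drew it out forward and lowered it between the cheeks. It met the bars at the computed seat height. One press there reached about 47 N at the wrist through the held roll, so I backed off before letting go.
- **Spindle:** I threaded it from the raised end through the upper cheek, core and lower cheek with no noticeable resistance, and it hit a hard stop at the expected home position. After I let go, it settled about 2 mm onto the bottom of the hole. I then pushed the handle's end with the closed fingers at about 15 N, and it did not move.

**Last checks:**
- **Handle:** Depth readings put the handle's inner face within about 1 mm of the upper cheek. A thin sliver of shaft still showed there, which I put down to the sagged spindle and a bevelled hole edge.
- **Roll:** The last wrist picture shows it between the cheeks.
- **Bystanders:** The gel bottle, jar, carton and rack showed no shift in the scene picture. The rack matched less well (0.83, against over 0.99 for the others), probably because the shadow on it changed.
- **Arm:** It was still and clear of everything, with a contact force of about 0.3 N.

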